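Dry-fit the parts of a power supply on its chassis plate

TASK

Dry-fit the power supply on the aluminium chassis plate: stand the transformer in the middle of the pad next to the terminal block and the round capacitor in the middle of the pad next to the cone-shaped cable gland, lay the flat power module in the middle of the pad between them with its metal face up, and set the finned heat sink on top of the module, fins up, centred on it with their long sides in line. Slip the tapered cable boot, wide end down, over the cable gland so that it sits there straight and loose: let it settle under its own weight and do not press it down, or the tapers jam. Let go of everything, and leave the meter, the screwdriver and the jar where they are.

Things in the scene. Friction and masses are not known exactly. Their poses are not given: they have to be found in the camera images.
- transformer_mid (a point): the transformer: steel core with a copper winding, a block 52 (its x) x 44 (its y) x 42 mm high, about 0.35 kg. This point is its centre, half-way up; z is up. It stands on the bench at the start.
- module_mid (a point): the power module: flat black brick with an aluminium top face, 58 (its x, long side) x 40 (its y) x 18 mm high, about 0.11 kg. This point is its centre, half-way up; z is up, out of the metal face. It lies on the bench, metal face up, at the start.
- heatsink_mid (a point): the heat sink: bare aluminium, 58 (its x, along the fins, long side) x 40 (its y) x 28 mm high, a 6 mm base with six upright fins, about 0.09 kg. It can be gripped across the 40 mm over the two outer fins. This point is its centre, half-way up; z is up, out of the fins. It stands on the bench, fins up, at the start.
- capacitor_mid (a point): the capacitor: upright round grey can with an aluminium top, 35 mm in diameter, 52 mm high, about 0.06 kg. This point is its centre, half-way up; z is up.
- boot_mid (a point): the cable boot: stiff light grey sleeve, open at both ends, 54 mm high, 0.04 kg: a tapered skirt, outside 42 mm across at the foot and 29 mm at 24 mm height, then a straight neck 29 mm across up to the top, to grip it by; wall 3.5 mm (inside 35 mm at the foot, 22 mm in the neck). This point is on its axis, 27 mm above its foot; z up, away from the wide foot it stands on. Over 25 N on the gland jams it.
- gland: the cable gland: black plastic cone fixed at either end of the plate, in line with the pads, 74 mm from the nearest pad's centre. Six-sided flange 44 mm across, 8 mm high; cone 38 mm across at its foot, 13 mm at its top, 53 mm above the origin. Origin: centre of its underside, 3 mm above the bench; z up. The boot rests on the cone with its foot 13 mm above this origin, clear of the flange.
- terminal_block: the terminal block, a black plastic strip with four steel screws, 64 x 28 mm and 24 mm high, fixed across the other end of the chassis plate, in line with the pads and 74 mm from the centre of the nearest one. Origin at the centre of its underside, 3 mm above the bench. The meter, screwdriver and jar (up to 60 mm high) lie beyond the work, mostly over 0.65 m ahead of the robot.
- pad_1: one of three identical square grey pads, 58 x 58 x 2 mm, in a straight row, 84 mm centre to centre, fixed on a fixed aluminium chassis plate (3 mm thick, 140 x 370 mm). Origin: centre of its underside, 3 mm above the bench; its top is 5 mm above the bench. The row runs along its y axis. Which pad is the middle one changes: judge by position.
- pad_2: one of three identical square grey pads, 58 x 58 x 2 mm, in a straight row, 84 mm centre to centre, fixed on a fixed aluminium chassis plate (3 mm thick, 140 x 370 mm). Origin: centre of its underside, 3 mm above the bench; its top is 5 mm above the bench. The row runs along its y axis. Which pad is the middle one changes: judge by position.
- pad_3: one of three identical square grey pads, 58 x 58 x 2 mm, in a straight row, 84 mm centre to centre, fixed on a fixed aluminium chassis plate (3 mm thick, 140 x 370 mm). Origin: centre of its underside, 3 mm above the bench; its top is 5 mm above the bench. The row runs along its y axis. Which pad is the middle one changes: judge by position.
Things that resemble listed ones, but are neither listed nor needed, are in the scene too. What is shaped like the part that bears module_mid but blue or orange is not meant. Leave any green look-alike of the pad_3 alone.

How it is judged:
By the outcome, as a careful person would: the job done as asked, in the order asked, and still so for the second after the job is handed in, with the robot touching nothing.
It also fails if it takes over 128 s, if anything falls off the work surface, if the arm or the gripper's body presses on something with over 40 N, if the wrist force passes 120 N, or if a joint passes its speed limit or range.

ROBOT

A 7-joint arm with a two-finger parallel gripper is mounted at the origin on the work surface. World frame = base frame: x ahead of the robot, y to its left, z up, the work surface at z = 0. Lengths are in m, angles in rad, forces in N, time in s.
With the tool pointing down it reaches from about 0.4 to 0.9 m from the base axis. Payload 5.6 kg.
Tool frame: the origin (TCP) lies midway between the tips of the shut fingers; the grasp point (between the pads) lies 19 mm behind it; z points along the fingers, y is the direction in which the jaws open and shut (so a half turn about z gives the same grasp; the last joint's range is limited). The gripper opens to 92 mm and grips with 3 to 60 N. Pads are 20 mm wide; open, the fingers measure 128 mm over their backs; the gripper's body (75 mm by 189 mm) begins 69 mm behind the grasp point.
Start: joints at [-1.328, 0.468, -0.012, 1.603, 0.006, 1.071, -0.056], TCP at [0.183, 0.624, 0.215] pointing down, gripper open.
Joint ranges: [-2.53, 2.53], [-0.31, 2.02], [-1.57, 1.55], [0.28, 2.44], [-1.29, 4.43], [0.15, 1.84], [-2.92, 2.92]. Speed limits (rad/s): [2.57, 2.57, 3.14, 3.14, 3.14, 3.14, 3.14].

INTERFACE

Orientations are given as a rotation vector (axis times angle).
In Python, from bench import * gives the robot as it stands. The module is installed in compiled form; this text tells all that it offers.
- The arm moves only by the tool play_rows, never from a script. Its argument "motion" is a list of rows, each a list of 3 entries, a list of its own where there are three numbers: the shift along the tool's x, y, z in mm, then the turn, a rotation vector about the tool's x, y, z in rad, then the finger opening in mm, from 0 to 91.9. In form: [[[tx, ty, tz], [wx, wy, wz], jaw], ...]. A call has 1 to 5 rows; each row is the pose to reach, as a shift and turn from the pose commanded when the call began, along the tool's axes at that moment; what a row does not reach only later rows make up. A row lasts 1/10 s, in which the tool goes at most 50 mm and 8.59 degrees, less where a joint would pass 70% of its speed; a pose out of reach is approached as far as the arm can. A call with a gripper value outside its range is refused whole. The fingers move at their own pace and stop on an object; "force" is the grip in N (left out, the last holds). Time passes only in rows, so rows that repeat a pose let the fingers close. It gives the time, the measured TCP pose, the force and the opening at its end, in the units of the state.
- state(): the state, without advancing time (a new reading comes with each control period).
- get_image(name): name is "scene" or "side" or "wrist"; returns a dict with "image" (384x512x3 uint8, red, green, blue), "vfov" (degrees; the focal length in pixels is half the picture's height over the tangent of half this angle, whatever the lens; pixels are square), "cx", "cy" (the principal point, pixels), "dist" ([k1, k2, p1, p2, k3] as OpenCV has them; the pictures are not rectified), "world_from_camera" (4x4, takes a point from camera to world coordinates). Camera axes: x right, y up, looking along -z (the intrinsics and any distortion apply to the point x, -y, -z); pixel columns grow to the right and rows downward; lengths in m; the calibration is good to about 2 mm. A picture is of the moment at which its call begins. There is no depth.
- close_job(): hands the job in, once; it reports no verdict.
The state is a dict: "clock": time; "joint_pos": joint angles; "dq": joint speeds; "effort": joint torques, N m; "tool_pos": TCP position; "tool_rot": TCP orientation; "contact_force": force on the tool from outside, world axes, zero at the start; "torque": the same for the moment, N m; "grip_width": opening from 0.0 (shut) to 1.0 (fully open).
Only numpy, scipy, OpenCV 4.12 (cv2) and the standard library are available. Lean on these libraries where they do the work, as an engineer would, in place of code of your own. Each camera call takes 0.05 s, during which the arm holds its last target.

## Working session

There is one attempt and no reset: what is moved stays moved. The work goes in short steps, Python scripts to look and compute and a tool call to move; the robot and the scene stay as the last step left them, time stands still between calls to the robot, and variables do not carry over. Pictures are saved under pics/ and viewed, and the job is handed in when it is done.

Besides the shell and the picture viewer there is one more tool, called after "Call:" as a command line: name --argument value ..., lists and objects as JSON in quotes. play_rows: Moves the arm, as the interface text tells. Its arguments: {"type":"object","properties":{"motion":{"type":"array","items":{"type":"array"}},"force":{"type":"number"}},"required":["motion"]}

```bash
mkdir -p pics; cat > h.py <<'E'
from bench import *
import numpy as np, cv2
from scipy.spatial.transform import Rotation as R
def cam(name):
    d=get_image(name); im=d["image"]; f=im.shape[0]/2/np.tan(np.radians(d["vfov"])/2)
    K=np.array([[f,0,d["cx"]],[0,f,d["cy"]],[0,0,1.]]); return im,K,np.array(d["dist"],float),np.array(d["world_from_camera"])
def save(n,im): cv2.imwrite("pics/"+n+".png",im[:,:,::-1])
def ray(c,uv):
    im,K,D,T=c; p=cv2.undistortPoints(np.array([uv],float).reshape(-1,1,2),K,D).reshape(-1,2)
    v=np.c_[p[:,0],-p[:,1],-np.ones(len(p))]@T[:3,:3].T; return T[:3,3],v
def onz(c,uv,z):
    o,v=ray(c,uv); return o+v*((z-o[2])/v[:,2])[:,None]
def proj(c,P):
    im,K,D,T=c; P=np.atleast_2d(P); q=(P-T[:3,3])@T[:3,:3]; q=q*[1,-1,-1]
    return cv2.projectPoints(q,np.zeros(3),np.zeros(3),K,D)[0].reshape(-1,2)
def load(n):
    d=np.load(n+".npz"); return d["im"],d["K"],d["D"],d["T"]
def shot(name,tag):
    c=cam(name); np.savez(tag+".npz",im=c[0],K=c[1],D=c[2],T=c[3]); save(tag,c[0]); return c
def st():
    s=state(); print({k:np.round(s[k],4).tolist() for k in ("clock","tool_pos","tool_rot","contact_force","grip_width","joint_pos")}); return s
E
python3 - <<'E'
from h import *
for n in ("scene","side","wrist"):
    c=shot(n,n+"0"); print(n,c[1][0,0],c[2],np.round(c[3],3).tolist())
st()
E
```

```text
scene 445.4296445477676 [-0.09473444  0.          0.          0.          0.        ] [[-0.38, -0.498, 0.779, 1.281], [0.925, -0.198, 0.325, 0.301], [-0.008, 0.844, 0.536, 0.593], [0.0, 0.0, 0.0, 1.0]]
side 472.3760976687441 [-0.19120298  0.          0.          0.          0.        ] [[0.869, 0.382, -0.314, 0.048], [-0.495, 0.683, -0.538, -0.771], [0.009, 0.623, 0.783, 1.114], [0.0, 0.0, 0.0, 1.0]]
wrist 293.0976530787936 [-0.02499347  0.          0.          0.          0.        ] [[0.281, -0.932, -0.228, 0.121], [0.96, 0.273, 0.068, 0.641], [-0.001, -0.238, 0.971, 0.384], [0.0, 0.0, 0.0, 1.0]]
{'clock': 0.15, 'tool_pos': [0.1832, 0.6232, 0.2138], 'tool_rot': [-0.4475, -3.1095, 0.0021], 'contact_force': [1.1115, 0.2285, -0.1979], 'grip_width': 1.0024, 'joint_pos': [-1.328, 0.4682, -0.0116, 1.6034, 0.006, 1.0714, -0.0563]}
```

View pics/scene0.png

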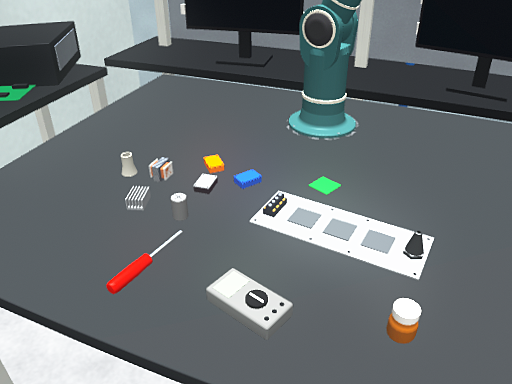

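View pics/side0.png

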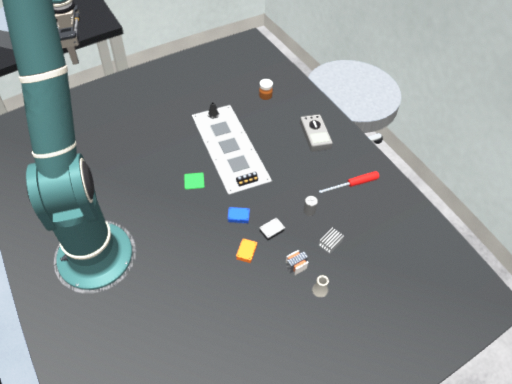

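View pics/wrist0.png

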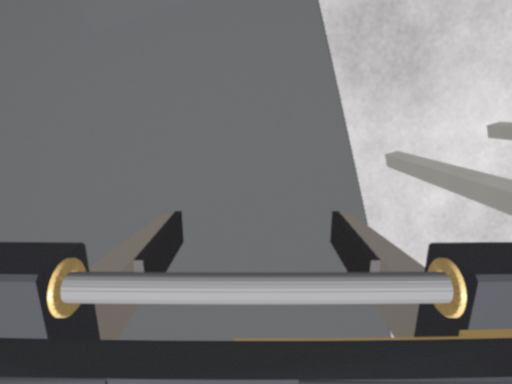

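The scene and side views show all the parts. The plate's terminal block is at (275,205) and the gland at (415,245) in scene. I'll enlarge both for measuring.

```bash
python3 - <<'E'
from h import *
c=load("scene0")[0]; s=load("side0")[0]
save("s_parts",cv2.resize(c[140:230,110:270],None,fx=5,fy=5,interpolation=cv2.INTER_CUBIC))
save("s_plate",cv2.resize(c[170:280,240:440],None,fx=4,fy=4,interpolation=cv2.INTER_CUBIC))
save("d_parts",cv2.resize(s[185:305,220:360],None,fx=5,fy=5,interpolation=cv2.INTER_CUBIC)[:600])
save("d_plate",cv2.resize(s[90:200,180:280],None,fx=5,fy=5,interpolation=cv2.INTER_CUBIC))
E
```

```text
(no output)
```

View pics/s_parts.png

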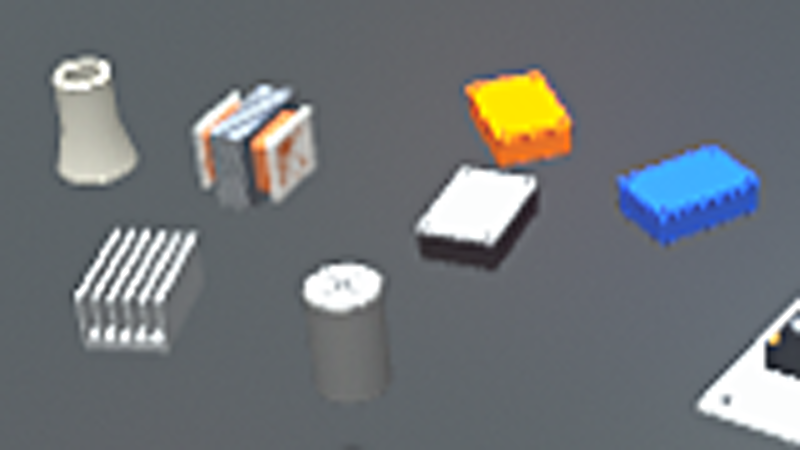

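View pics/s_plate.png

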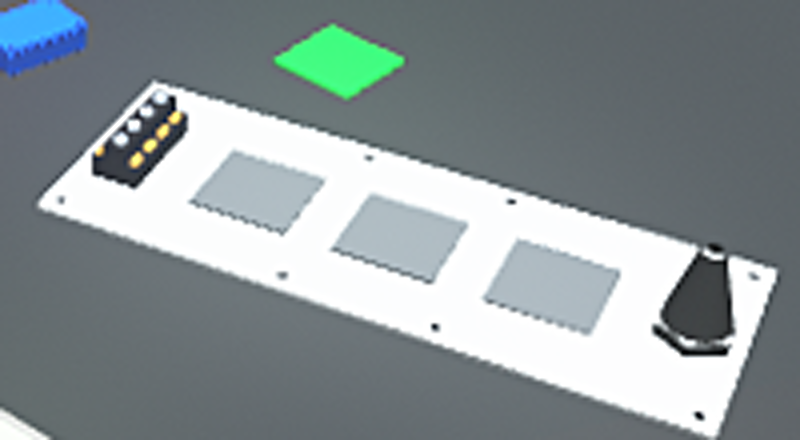

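View pics/d_parts.png

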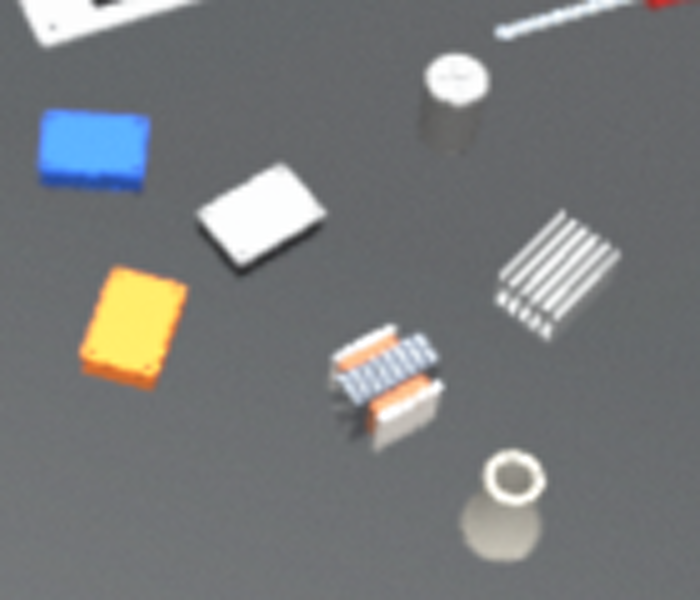

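View pics/d_plate.png

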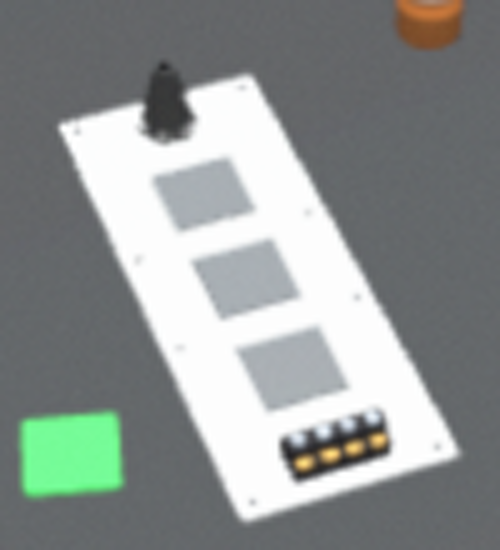

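Parts as seen in the enlarged crops: the boot at the upper left, the transformer beside it, the finned sink below, the capacitor below centre and the white-topped module in the middle. The plate runs from the terminal block to the gland. Next I'll fit poses using both cameras.

```bash
cat > fit.py <<'E'
from h import *
from scipy.optimize import least_squares
S=load("scene0");D=load("side0")
sp=lambda L:(np.array(L,float)+.5)/5-.5+[110,140]
spl=lambda L:(np.array(L,float)+.5)/4-.5+[240,170]
dp=lambda L:(np.array(L,float)+.5)/5-.5+[220,185]
dpl=lambda L:(np.array(L,float)+.5)/5-.5+[180,90]
def fit(M,x0,obs):  # M model pts Nx3 (z abs), obs list (cam,uv,idx)
    def P(x): 
        c,s=np.cos(x[2]),np.sin(x[2]); return np.c_[M[:,0]*c-M[:,1]*s+x[0],M[:,0]*s+M[:,1]*c+x[1],M[:,2]]
    r=least_squares(lambda x:np.concatenate([(proj(c,P(x)[i])-uv).ravel() for c,uv,i in obs]),x0,x_scale=[.01,.01,.1])
    return r.x,np.sqrt(np.mean(r.fun**2)),np.round(r.fun.reshape(-1,2),1).tolist()
if __name__=="__main__":
    # pads: corners. plate frame x across, y along toward gland. top z=.005
    h=.029; pc=[]
    for y in(-.084,0,.084): pc+=[[-h,y-h,.005],[-h,y+h,.005],[h,y+h,.005],[h,y-h,.005]]
    pl=[[-.07,-.185,.003],[-.07,.185,.003],[.07,.185,.003],[.07,-.185,.003]]
    M=np.array(pc+pl)
    sc=spl([[234,150],[325,180],[285,233],[190,201], [371,194],[468,221],[434,282],[331,248], [519,239],[620,270],[590,333],[484,299]])
    dc=dpl([[267,410],[237,348],[318,327],[347,387],[222,319],[193,262],[273,239],[299,297],[179,230],[153,178],[231,157],[255,209]])
    dpc=dpl([[245,521],[60,126],[250,74],[460,454]])
    spc=spl([[154,81],[777,268],[716,438],[38,207]])
    for obs in ([(S,sc,range(12)),(S,spc,range(12,16))],[(D,dc,range(12)),(D,dpc,range(12,16))],[(S,sc,range(12)),(D,dc,range(12)),(S,spc,range(12,16)),(D,dpc,range(12,16))]):
        print(fit(M,[.6,.2,0],obs))
    print("top corners on plane")
    m=sp([[467,165],[538,178],[490,245],[417,230]]);print(onz(S,m,.018))
    m=dp([[283,163],[326,213],[239,268],[198,214]]);print(onz(D,m,.018))
    print("hs tops"); print(onz(S,sp([[118,230],[196,233],[168,302],[78,295]]),.028)); print(onz(D,dp([[564,211],[621,255],[554,319],[499,277]]),.028))
    print("cap",onz(S,sp([[343,287]]),.052),onz(D,dp([[457,80]]),.052))
    print("boot",onz(S,sp([[82,74]]),.054),onz(D,dp([[515,478]]),.054))
    print("trafo core",onz(S,sp([[260,86],[298,88],[250,138],[212,133]]),.042),onz(D,dp([[423,335],[438,360],[357,405],[340,378]]),.042))
    print("trafo", onz(S,sp([[237,90],[313,106],[276,140],[194,127]]),.04),onz(D,dp([[395,327],[443,385],[374,428],[333,361]]),.04))
E
python3 fit.py
```

```text
(array([ 0.52023621,  0.17939883, -0.13242041]), np.float64(0.4516279853528775), [[-0.3, -0.4], [0.4, -0.6], [-0.1, 0.2], [-0.7, 0.2], [-0.2, -0.7], [0.7, 0.3], [-0.1, 0.1], [-0.3, 0.1], [-0.5, -0.6], [0.9, -0.1], [0.7, 0.3], [-0.5, -0.2], [-0.1, 0.6], [0.1, 0.7], [0.3, -0.2], [-0.5, -0.4]])
(array([ 0.52073075,  0.17817634, -0.13853752]), np.float64(0.5142961669980934), [[-0.3, 0.7], [-0.7, 0.1], [0.3, -0.6], [1.2, 0.2], [-0.4, 0.2], [-0.6, -0.5], [0.0, -0.6], [1.2, -0.2], [-0.4, 0.6], [-0.8, -0.4], [-0.2, -0.5], [0.9, 0.3], [-0.3, -0.0], [0.0, 0.0], [0.1, 0.5], [-0.1, 0.1]])
(array([ 0.52053272,  0.17914084, -0.13502118]), np.float64(0.5126755310753821), [[-0.4, -0.4], [0.4, -0.6], [-0.3, 0.2], [-0.8, 0.2], [-0.3, -0.7], [0.5, 0.4], [-0.3, 0.2], [-0.5, 0.1], [-0.6, -0.5], [0.8, 0.1], [0.5, 0.5], [-0.8, -0.1], [-0.3, 0.5], [-0.8, -0.1], [0.1, -0.9], [1.1, -0.1], [-0.6, 0.1], [-0.8, -0.7], [-0.2, -0.7], [1.0, -0.4], [-0.6, 0.5], [-1.0, -0.5], [-0.5, -0.7], [0.7, 0.1], [-0.1, 0.6], [0.0, 0.9], [0.0, -0.0], [-0.6, -0.5], [-0.3, -0.2], [-0.3, -0.0], [-0.3, 0.3], [-0.2, -0.2]])
top corne
[... 761 characters left out ...]
6  0.054     ]] [[ 0.48541861 -0.38931229  0.054     ]]
trafo core [[ 0.44407984 -0.3082974   0.042     ]
 [ 0.43873332 -0.28864555  0.042     ]
 [ 0.49187587 -0.28373419  0.042     ]
 [ 0.49461622 -0.30434641  0.042     ]] [[ 0.49618877 -0.29081036  0.042     ]
 [ 0.4946419  -0.30746416  0.042     ]
 [ 0.44320678 -0.3089897   0.042     ]
 [ 0.44411942 -0.29105513  0.042     ]]
trafo [[ 0.44908848 -0.31939958  0.04      ]
 [ 0.44929303 -0.27345716  0.04      ]
 [ 0.48593503 -0.27258467  0.04      ]
 [ 0.48996305 -0.31850656  0.04      ]] [[ 0.48680173 -0.2784087   0.04      ]
 [ 0.48939571 -0.320463    0.04      ]
 [ 0.44430266 -0.32389352  0.04      ]
 [ 0.44713041 -0.27968351  0.04      ]]
```

```bash
cat >> h.py <<'E'
def plan(*tg):
    "targets (x,y,z,theta) world; prints tool-frame shift mm & rotvec"
    s=state(); p=np.array(s["tool_pos"]); T=R.from_rotvec(s["tool_rot"])
    y=T.as_matrix()[:,1]
    print("t",round(s["clock"],2),"p",np.round(p,4),"th",round(np.arctan2(y[1],y[0]),4),"z",np.round(T.as_matrix()[:,2],4),"F",np.round(s["contact_force"],1),"w",round(s["grip_width"]*91.9,1))
    for x,yy,z,th in tg:
        G=R.from_matrix(np.array([[-np.sin(th),np.cos(th),0],[np.cos(th),np.sin(th),0],[0,0,-1.]]))
        print(np.round(T.inv().apply(np.array([x,yy,z])-p)*1000,1).tolist(),np.round((T.inv()*G).as_rotvec(),3).tolist())
E
python3 - <<'E'
from h import *
S=load("scene0");D=load("side0")
print(onz(S,[[182,232],[150,258]],.006),onz(D,[[320,191],[350,184]],.006))
plan((.45,.30,.2,.6),(.50,.0,.2,.05),(.468,-.298,.12,.05))
E
```

```text
[[ 0.65716886 -0.12743383  0.006     ]
 [ 0.75294047 -0.14468771  0.006     ]] [[ 0.66944151 -0.12265704  0.006     ]
 [ 0.76589564 -0.14563842  0.006     ]]
t 0.15 p [0.1832 0.6232 0.2138] th 1.285 z [-3.0e-04 -1.3e-03 -1.0e+00] F [ 1.1  0.2 -0.2] w 92.1
[-347.1, -234.8, 14.2] [-0.001, 0.001, 0.685]
[-479.7, -508.6, 14.6] [-0.001, 0.001, 1.235]
[-533.0, -803.4, 95.0] [-0.001, 0.001, 1.235]
```

Call:
play_rows --motion '[[[-347,-235,14],[0,0,0.685],91],[[-347,-235,14],[0,0,0.685],91],[[-347,-235,14],[0,0,0.685],91],[[-347,-235,14],[0,0,0.685],91],[[-347,-235,14],[0,0,0.685],91]]' --force 25

```text
clock: 0.65
tool_pos: [0.3432, 0.4291, 0.2062]
tool_rot: [1.472, 2.775, 0.0]
contact_force: [1.4, 0.4, -0.1]
grip_width: 0.992
```

```bash
python3 - <<'E'
from h import *
plan((.45,.20,.2,.3),(.50,.0,.2,.05),(.468,-.298,.12,.05))
E
```

```text
t 0.65 p [0.3432 0.4291 0.2062] th 0.5952 z [ 0.  0. -1.] F [ 1.4  0.4 -0.1] w 91.1
[-249.6, -40.0, 6.2] [0.0, 0.0, 0.295]
[-443.2, -110.7, 6.2] [0.0, 0.0, 0.545]
[-672.0, -304.3, 86.2] [0.0, 0.0, 0.545]
```

Call:
play_rows --motion '[[[-250,-40,6],[0,0,0.545],91],[[-250,-40,6],[0,0,0.545],91],[[-250,-40,6],[0,0,0.545],91],[[-250,-40,6],[0,0,0.545],91],[[-443,-111,6],[0,0,0.545],91]]'

```text
clock: 1.15
tool_pos: [0.4427, 0.2003, 0.2013]
tool_rot: [2.162, 2.279, 0.001]
contact_force: [0.9, -0.5, -0.5]
grip_width: 0.99
```

```bash
python3 - <<'E'
from h import *
plan((.50,.0,.2,.05),(.468,-.298,.12,.05))
E
```

```text
t 1.15 p [0.4427 0.2003 0.2013] th 0.0527 z [ 7.e-04  1.e-04 -1.e+00] F [ 0.9 -0.5 -0.5] w 91.0
[-203.0, 46.6, 1.3] [0.001, -0.0, 0.003]
[-498.9, -1.1, 81.2] [0.001, -0.0, 0.003]
```

Call:
play_rows --motion '[[[-499,-1,41],[0,0,0.003],80],[[-499,-1,41],[0,0,0.003],80],[[-499,-1,41],[0,0,0.003],80],[[-499,-1,41],[0,0,0.003],80],[[-499,-1,41],[0,0,0.003],80]]'

```text
clock: 1.65
tool_pos: [0.4547, -0.0485, 0.1808]
tool_rot: [2.163, 2.279, 0.001]
contact_force: [1.5, 0.3, -0.5]
grip_width: 0.87
```

```bash
python3 - <<'E'
from h import *
plan((.468,-.298,.15,.05))
E
```

```text
t 1.65 p [ 0.4547 -0.0485  0.1808] th 0.0523 z [ 6.e-04  5.e-04 -1.e+00] F [ 1.5  0.3 -0.5] w 79.9
[-249.9, 0.2, 30.7] [0.001, -0.0, 0.002]
```

Call:
play_rows --motion '[[[-250,0,31],[0,0,0.002],80],[[-250,0,31],[0,0,0.002],80],[[-250,0,31],[0,0,0.002],80],[[-250,0,31],[0,0,0.002],80],[[-250,0,31],[0,0,0.002],80]]'

```text
clock: 2.15
tool_pos: [0.4678, -0.2962, 0.1496]
tool_rot: [-2.165, -2.277, -0.001]
contact_force: [0.9, -0.0, 0.3]
grip_width: 0.873
```

```bash
python3 - <<'E'
from h import *
shot("wrist","w1")
plan((.468,-.298,.06,.05),(.468,-.298,.005,.05))
E
```

```text
t 2.2 p [ 0.4658 -0.306   0.1496] th 0.0408 z [ 1.0e-04 -7.6e-03 -1.0e+00] F [ 0.2 -6.8  2. ] w 80.0
[8.6, 2.6, 89.6] [-0.0, 0.008, -0.009]
[9.0, 2.6, 144.6] [-0.0, 0.008, -0.009]
```

View pics/w1.png

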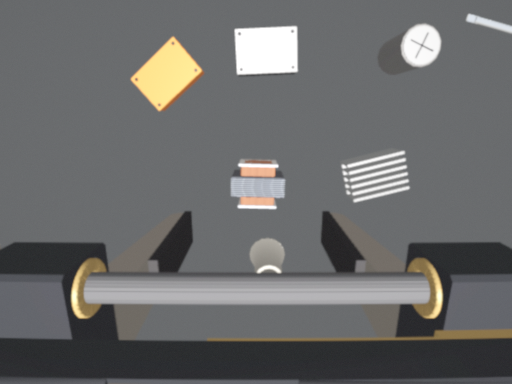

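The wrist picture is clear: transformer at (258,187), module (267,51), heat sink (376,175), capacitor (421,45), boot (268,262). I'll enlarge it to measure.

```bash
python3 - <<'E'
from h import *
c=load("w1")[0]
save("w1a",cv2.resize(c[10:220,220:450],None,fx=3.4,fy=2.8,interpolation=cv2.INTER_CUBIC)[:600,:800])
save("w1a",cv2.resize(c[140:215,220:420],None,fx=4,fy=4,interpolation=cv2.INTER_CUBIC))
save("w1b",cv2.resize(c[10:85,225:450],None,fx=3,fy=3,interpolation=cv2.INTER_CUBIC))
E
```

```text
(no output)
```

View pics/w1a.png

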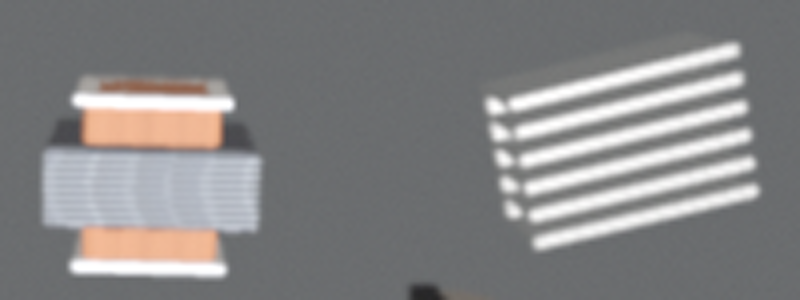

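View pics/w1b.png

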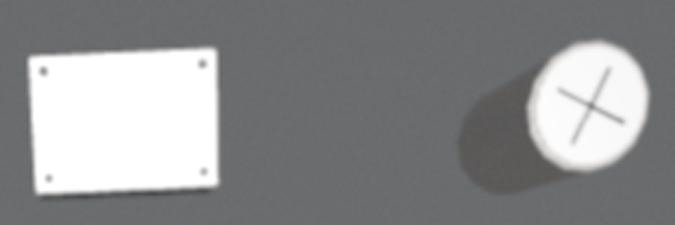

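```bash
python3 - <<'E'
from h import *
W=load("w1")
a=lambda L:(np.array(L,float)+.5)/4-.5+[220,140]
b=lambda L:(np.array(L,float)+.5)/3-.5+[225,10]
def rep(n,P,pairs):
    print(n,np.round(P.mean(0),4),[round(float(np.arctan(np.divide(*(P[j]-P[i])[[1,0]]))),3) for i,j in pairs],[round(float(np.linalg.norm(P[j]-P[i])),4) for i,j in pairs])
rep("core",onz(W,a([[43,150],[261,155],[259,231],[43,224]]),.042),[(0,1),(3,2),(0,3)])
rep("mod",onz(W,b([[28,57],[216,48],[218,187],[36,194]]),.018),[(0,1),(3,2),(0,3),(1,2)])
rep("hs",onz(W,a([[510,98],[739,43],[760,198],[535,249]]),.028),[(0,1),(3,2),(0,3),(1,2)])
print("cap",onz(W,b([[589,105]]),.052))
print("boot",onz(W,[[268,270]],.054))
plan((.468,-.298,.06,.05),(.468,-.298,.005,.05))
E
```

```text
core [ 0.4703 -0.2986  0.042 ] [0.027, 0.017, -1.541] [0.0529, 0.0532, 0.0186]
mod [ 0.472  -0.1693  0.018 ] [0.096, 0.088, -1.473, -1.475] [0.0592, 0.0591, 0.041, 0.0414]
hs [ 0.5936 -0.2846  0.028 ] [0.293, 0.284, -1.286, -1.269] [0.0585, 0.0592, 0.0408, 0.0414]
cap [[ 0.60299446 -0.1639982   0.052     ]]
boot [[ 0.48508717 -0.38080738  0.054     ]]
t 2.2 p [ 0.4658 -0.306   0.1496] th 0.0408 z [ 1.0e-04 -7.6e-03 -1.0e+00] F [ 0.2 -6.8  2. ] w 80.0
[8.6, 2.6, 89.6] [-0.0, 0.008, -0.009]
[9.0, 2.6, 144.6] [-0.0, 0.008, -0.009]
```

Call:
play_rows --motion '[[[0,1,40],[0,0,0.028],80],[[0,1,80],[0,0,0.028],80],[[0,1,80],[0,0,0.028],80]]'

```text
clock: 2.5
tool_pos: [0.4654, -0.2922, 0.0656]
tool_rot: [-2.191, -2.239, 0.005]
contact_force: [-0.4, 0.2, -0.9]
grip_width: 0.871
```

```bash
python3 - <<'E'
from h import *
plan((.469,-.2985,.005,.022))
E
```

```text
t 2.5 p [ 0.4654 -0.2922  0.0656] th 0.0217 z [-0.009   0.0041 -1.    ] F [-0.4  0.2 -0.9] w 80.0
[-6.7, 4.0, 60.5] [-0.009, -0.004, -0.0]
```

Call:
play_rows --motion '[[[0,0,0],[0,0,0],80],[[0,0,0],[0,0,0],80],[[0,0,0],[0,0,0],80]]'

```text
clock: 2.8
tool_pos: [0.4702, -0.2949, 0.0721]
tool_rot: [2.194, 2.244, 0.002]
contact_force: [0.3, -0.6, 0.4]
grip_width: 0.871
```

```bash
python3 - <<'E'
from h import *
plan((.469,-.2985,.005,.022))
E
```

```text
t 2.8 p [ 0.4702 -0.2949  0.0721] th 0.0224 z [ 0.0034 -0.0012 -1.    ] F [ 0.3 -0.6  0.4] w 80.1
[-3.5, -1.5, 67.1] [0.003, 0.001, 0.0]
```

Call:
play_rows --motion '[[[-2,0,20],[0,0,0],80],[[-2,0,40],[0,0,0],80],[[-2,0,40],[0,0,0],80],[[-2,0,40],[0,0,0],80]]'

```text
clock: 3.2
tool_pos: [0.4695, -0.2967, 0.0311]
tool_rot: [2.196, 2.245, 0.001]
contact_force: [0.3, 0.3, -0.3]
grip_width: 0.873
```

```bash
python3 - <<'E'
from h import *
plan((.469,-.2985,.005,.022))
E
```

```text
t 3.2 p [ 0.4695 -0.2967  0.0311] th 0.022 z [ 1.2e-03 -5.0e-04 -1.0e+00] F [ 0.3  0.3 -0.3] w 80.2
[-1.8, -0.6, 26.1] [0.001, 0.001, 0.0]
```

Call:
play_rows --motion '[[[-2,0,15],[0,0,0],80],[[-2,-1,25],[0,0,0],80],[[-2,-1,25],[0,0,0],45],[[-2,-1,25],[0,0,0],45],[[-2,-1,25],[0,0,0],45]]' --force 35

```text
clock: 3.7
tool_pos: [0.4681, -0.2986, 0.0052]
tool_rot: [2.197, 2.245, 0.0]
contact_force: [1.8, 0.2, 0.3]
grip_width: 0.629
```

Call:
play_rows --motion '[[[0,0,0],[0,0,0],45],[[0,0,0],[0,0,0],45]]'

```text
clock: 3.9
tool_pos: [0.4684, -0.2986, 0.0053]
tool_rot: [2.196, 2.245, 0.0]
contact_force: [0.2, 0.8, 0.6]
grip_width: 0.565
```

```bash
python3 - <<'E'
from h import *
shot("wrist","w2")
d=np.array([.1346,.9909]);c=np.array([.5203,.1788])
p=c-.084*d; print(p)
plan((.469,-.2985,.08,.022),(*p,.08,-.135))
E
```

```text
[0.5089936 0.0955644]
t 3.95 p [ 0.4684 -0.2986  0.0053] th 0.022 z [ 8.e-04 -5.e-04 -1.e+00] F [0.9 0.2 1.2] w 51.8
[0.1, 0.7, -74.7] [0.001, 0.001, 0.0]
[393.2, 49.4, -74.8] [0.001, 0.0, 0.157]
```

View pics/w2.png

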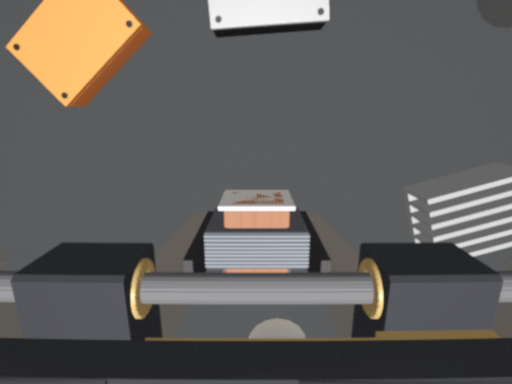

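The transformer is gripped at 51.8 mm, with its core between the fingers at (257,240). Lifting and carrying it.

Call:
play_rows --motion '[[[0,0,-35],[0,0,0],45],[[0,0,-75],[0,0,0.0],45],[[50,6,-80],[0,0,0.157],45],[[393,49,-80],[0,0,0.157],45],[[393,49,-80],[0,0,0.157],45]]'

```text
clock: 4.45
tool_pos: [0.4825, -0.1477, 0.085]
tool_rot: [-2.367, -2.064, -0.0]
contact_force: [1.4, 0.6, -4.5]
grip_width: 0.564
```

```bash
python3 - <<'E'
from h import *
plan((.509,.0956,.07,-.135))
E
```

```text
t 4.45 p [ 0.4825 -0.1477  0.085 ] th -0.1365 z [-3.e-04  5.e-04 -1.e+00] F [ 1.4  0.6 -4.5] w 51.8
[244.6, -6.8, 15.1] [-0.0, -0.0, -0.002]
```

Call:
play_rows --motion '[[[50,-2,0],[0,0,0],45],[[100,-4,0],[0,0,0],45],[[150,-5,0],[0,0,0],45],[[190,-6,0],[0,0,0],45],[[220,-7,0],[0,0,0],45]]'

```text
clock: 4.95
tool_pos: [0.5048, 0.073, 0.0845]
tool_rot: [-2.362, -2.07, 0.001]
contact_force: [-0.3, -0.5, -4.3]
grip_width: 0.56
```

```bash
python3 - <<'E'
from h import *
plan((.509,.0956,.07,-.135))
E
```

```text
t 4.95 p [0.5048 0.073  0.0845] th -0.1316 z [-1.4e-03  6.0e-04 -1.0e+00] F [-0.3 -0.5 -4.3] w 51.5
[22.9, 1.2, 14.5] [-0.002, -0.0, 0.003]
```

Call:
play_rows --motion '[[[15,1,5],[0,0,0],45],[[22,1,20],[0,0,0],45],[[22,1,40],[0,0,0],45],[[22,1,45],[0,0,0],45],[[22,1,45],[0,0,0],45]]'

```text
clock: 5.45
tool_pos: [0.5086, 0.089, 0.0386]
tool_rot: [-2.369, -2.063, 0.005]
contact_force: [0.8, 0.6, -3.7]
grip_width: 0.568
```

```bash
python3 - <<'E'
from h import *
shot("wrist","w3"); shot("scene","s3")
plan((.509,.0956,.0115,-.135))
E
```

```text
t 5.55 p [0.5099 0.0897 0.04  ] th -0.1374 z [ 0.e+00 -6.e-04 -1.e+00] F [-0.   0.1 -3.5] w 51.8
[5.7, -1.7, 28.5] [0.0, 0.001, -0.002]
```

View pics/w3.png

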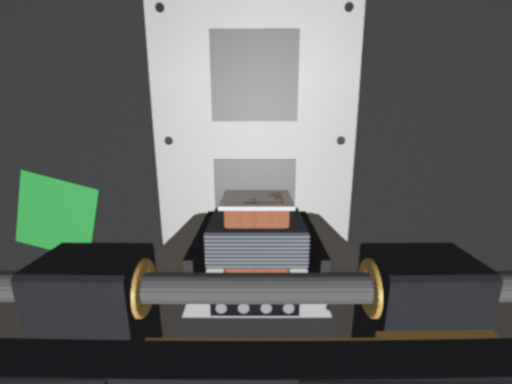

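The wrist view shows the gland-side pad at (210–299, 28–121), the middle pad's edge at row 158, and the held transformer at (257,240). I'll use it to check the plate pose.

```bash
python3 - <<'E'
from h import *
W=load("w3")
P=onz(W,[[210,28.5],[298,28],[299,121.5],[210.5,121.5],[214,158.5],[295.5,158.5]],.005)
print(np.round(P,4)); print(P[:4].mean(0),P[4:].mean(0))
d=np.array([.1346,.9909]);c=np.array([.5203,.1788])
print(c+.084*d, c+.029*d)
v=P[0]-P[3]+P[1]-P[2];print("dir",np.arctan2(-v[0],v[1])); v=P[1]-P[0]+P[2]-P[3];print(np.arctan2(v[1],v[0]),np.linalg.norm(v)/2)
# trafo in tool: core top corners
save("w3c",cv2.resize(W[0][180:310,150:350],None,fx=4,fy=4,interpolation=cv2.INTER_CUBIC))
E
```

```text
[[0.497  0.2116 0.005 ]
 [0.5526 0.2041 0.005 ]
 [0.5471 0.146  0.005 ]
 [0.4874 0.1542 0.005 ]
 [0.4854 0.1289 0.005 ]
 [0.542  0.1211 0.005 ]]
[0.52101677 0.17896776 0.005     ] [0.51373086 0.12496784 0.005     ]
[0.5316064 0.2620356] [0.5242034 0.2075361]
dir -0.13025396821968205
-0.13511786032481013 0.05818623987688344
```

View pics/w3c.png

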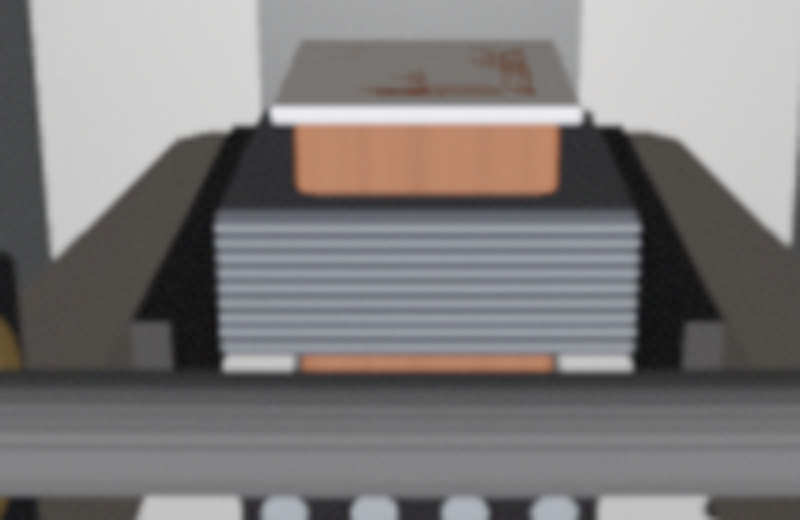

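```bash
python3 - <<'E'
from h import *
W=load("w3")
a=(np.array([[215,212],[641,212],[637,353],[218,353]],float)+.5)/4-.5+[150,180]
P=onz(W,a,.0767);print(P,P.mean(0),[np.linalg.norm(P[1]-P[0]),np.linalg.norm(P[3]-P[0])])
plan((.509,.0956,.0115,-.135))
E
```

```text
[[0.48602603 0.1027751  0.0767    ]
 [0.53718281 0.095751   0.0767    ]
 [0.53495019 0.0769445  0.0767    ]
 [0.48295595 0.08406848 0.0767    ]] [0.51027874 0.08988477 0.0767    ] [np.float64(0.05163675404988244), np.float64(0.018956871012333315)]
t 5.55 p [0.5099 0.0897 0.04  ] th -0.1374 z [ 0.e+00 -6.e-04 -1.e+00] F [-0.   0.1 -3.5] w 51.8
[5.7, -1.7, 28.5] [0.0, 0.001, -0.002]
```

Call:
play_rows --motion '[[[6,-1,10],[0,0,0],45],[[6,-1,20],[0,0,0],45],[[6,-1,26],[0,0,0],45],[[6,-1,26],[0,0,0],45],[[6,-1,26],[0,0,0],45]]'

```text
clock: 6.05
tool_pos: [0.5095, 0.097, 0.0138]
tool_rot: [2.366, 2.066, -0.001]
contact_force: [0.3, 1.2, -4.4]
grip_width: 0.569
```

```bash
python3 - <<'E'
from h import *
plan((.509,.0956,.0105,-.135))
E
```

```text
t 6.05 p [0.5095 0.097  0.0138] th -0.1353 z [-2.e-04 -3.e-04 -1.e+00] F [ 0.3  1.2 -4.4] w 52.2
[-1.5, -0.3, 3.3] [-0.0, 0.0, -0.0]
```

Call:
play_rows --motion '[[[-1,0,2],[0,0,0],45],[[-1,0,3.3],[0,0,0],45],[[-1,0,3.3],[0,0,0],45],[[-1,0,3.3],[0,0,0],58],[[-1,0,3.3],[0,0,0],75]]'

```text
clock: 6.55
tool_pos: [0.5101, 0.0964, 0.0112]
tool_rot: [2.366, 2.066, 0.002]
contact_force: [-0.2, 1.0, -0.2]
grip_width: 0.698
```

```bash
python3 - <<'E'
from h import *
plan((.509,.0956,.0105,-.135))
E
```

```text
t 6.55 p [0.5101 0.0964 0.0112] th -0.1351 z [ 1.4e-03  4.0e-04 -1.0e+00] F [-0.2  1.  -0.2] w 64.1
[-0.9, -1.0, 0.7] [0.001, -0.001, -0.0]
```

Call:
play_rows --motion '[[[0,0,-30],[0,0,0],75],[[0,0,-60],[0,0,0],70],[[0,0,-100],[0,0,0],70],[[0,0,-110],[0,0,0],70]]'

```text
clock: 6.95
tool_pos: [0.512, 0.0965, 0.1245]
tool_rot: [2.365, 2.064, 0.01]
contact_force: [0.9, 0.3, 0.8]
grip_width: 0.761
```

```bash
python3 - <<'E'
from h import *
shot("wrist","w4")
plan((.6025,-.164,.12,-.3))
E
```

```text
t 7.0 p [0.5119 0.0968 0.1243] th -0.1352 z [ 0.0063  0.0029 -1.    ] F [ 0.9 -0.7  0.3] w 69.9
[-246.2, 124.9, 4.1] [0.005, -0.004, 0.165]
```

View pics/w4.png

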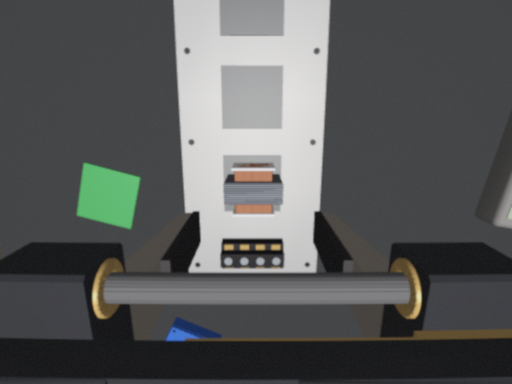

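The transformer stands on its pad at (253,190). I'll check how well it is centred and move on.

```bash
python3 - <<'E'
from h import *
W=load("w4")
save("w4c",cv2.resize(W[0][140:230,200:310],None,fx=6,fy=6,interpolation=cv2.INTER_CUBIC))
E
```

```text
(no output)
```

View pics/w4c.png

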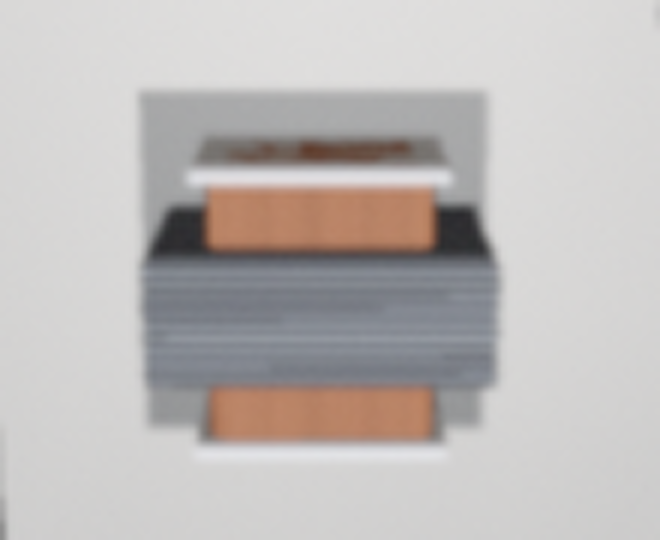

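Call:
play_rows --motion '[[[-45,23,0],[0,0,0.08],70],[[-90,45,0],[0,0,0.165],70],[[-135,68,4],[0,0,0.165],70],[[-180,90,4],[0,0,0.165],70],[[-215,110,4],[0,0,0.165],70]]'

```text
clock: 7.5
tool_pos: [0.5891, -0.1344, 0.1155]
tool_rot: [-2.529, -1.862, 0.002]
contact_force: [-0.0, -0.7, 0.2]
grip_width: 0.763
```

```bash
python3 - <<'E'
from h import *
W=load("w4")
a=lambda L:(np.array(L,float)+.5)/6-.5+[200,140]
P=onz(W,[[225,177.5],[281,177.5],[282,203.5],[225.5,203]],.047);print(P.mean(0),np.linalg.norm(P[1]-P[0]))
plan((.6025,-.164,.12,-.3))
E
```

```text
[0.51161594 0.0989086  0.047     ] 0.0484456656898073
t 7.5 p [ 0.5891 -0.1344  0.1155] th -0.3016 z [-1.4e-03 -3.0e-04 -1.0e+00] F [-0.  -0.7  0.2] w 70.1
[-24.3, 21.6, -4.6] [-0.001, 0.001, -0.002]
```

```bash
python3 - <<'E'
from h import *
W=load("w4")
a=lambda L:(np.array(L,float)+.5)/6-.5+[200,140]
P=onz(W,a([[142,262],[497,265],[495,386],[147,386]]),.047);print(P.mean(0),np.linalg.norm(P[1]-P[0]))
P=onz(W,a([[139,92],[487,92],[480,427],[147,427]]),.005);print(P.mean(0),np.linalg.norm(P[1]-P[0]))
E
```

```text
[0.51084605 0.09601814 0.047     ] 0.05143788334040069
[0.50943514 0.09596993 0.005     ] 0.05761055934051685
```

Call:
play_rows --motion '[[[-15,12,0],[0,0,0],70],[[-22,20,0],[0,0,0],70],[[-24,21,20],[0,0,0],70],[[-24,21,40],[0,0,0],70],[[-24,21,50],[0,0,0],70]]'

```text
clock: 8.0
tool_pos: [0.6012, -0.1589, 0.0642]
tool_rot: [-2.525, -1.864, 0.003]
contact_force: [-0.0, 0.2, 0.2]
grip_width: 0.761
```

```bash
python3 - <<'E'
from h import *
plan((.6025,-.164,.012,-.3))
E
```

```text
t 8.0 p [ 0.6012 -0.1589  0.0642] th -0.2987 z [-0.0033  0.0016 -1.    ] F [-0.   0.2  0.2] w 69.9
[-4.5, 2.9, 52.2] [-0.004, -0.001, 0.001]
```

Call:
play_rows --motion '[[[-4,2,5],[0,0,0],70],[[-4,2,20],[0,0,0],70],[[-4,2,35],[0,0,0],70],[[-4,2,40],[0,0,0],70],[[-4,2,40],[0,0,0],70]]'

```text
clock: 8.5
tool_pos: [0.6024, -0.1649, 0.0256]
tool_rot: [-2.527, -1.864, 0.002]
contact_force: [-0.0, -1.2, 0.5]
grip_width: 0.761
```

```bash
python3 - <<'E'
from h import *
shot("wrist","w5")
plan((.6025,-.164,.012,-.3))
E
```

```text
t 8.55 p [ 0.603  -0.1651  0.0264] th -0.3001 z [-6.e-04  1.e-04 -1.e+00] F [ 0.2 -0.1 -0.2] w 69.6
[0.9, -0.8, 14.4] [-0.001, 0.0, -0.0]
```

View pics/w5.png

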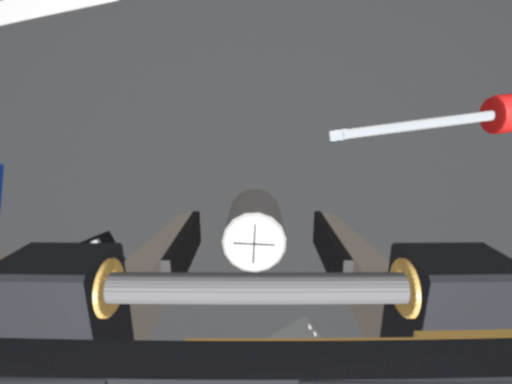

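The capacitor's top is centred between the fingers at (254,242), and the screwdriver is well clear. I'll check the offset and grip.

```bash
python3 - <<'E'
from h import *
P=onz(load("w5"),[[254.5,242]],.052);print(P)
plan((P[0,0],P[0,1],.012,-.3))
E
```

```text
[[ 0.60316306 -0.16443415  0.052     ]]
t 8.55 p [ 0.603  -0.1651  0.0264] th -0.3001 z [-6.e-04  1.e-04 -1.e+00] F [ 0.2 -0.1 -0.2] w 69.6
[0.7, -0.0, 14.4] [-0.001, 0.0, -0.0]
```

Call:
play_rows --motion '[[[0.7,0,10],[0,0,0],70],[[0.7,0,14],[0,0,0],50],[[0.7,0,14],[0,0,0],30],[[0.7,0,14],[0,0,0],30],[[0.7,0,14],[0,0,0],30]]' --force 15

```text
clock: 9.05
tool_pos: [0.6036, -0.1646, 0.0129]
tool_rot: [2.528, 1.864, 0.001]
contact_force: [0.4, -0.7, -0.6]
grip_width: 0.434
```

Call:
play_rows --motion '[[[0,0,0],[0,0,0],30],[[0,0,0],[0,0,0],30]]'

```text
clock: 9.25
tool_pos: [0.6035, -0.1645, 0.0129]
tool_rot: [2.528, 1.864, 0.0]
contact_force: [0.1, 0.7, 1.2]
grip_width: 0.376
```

```bash
python3 - <<'E'
from h import *
d=np.array([.1346,.9909]);c=np.array([.5203,.1788])
p=c+.084*d; print(p)
plan((.6025,-.164,.08,-.3),(.5316,.262,.1,-.135))
E
```

```text
[0.5316064 0.2620356]
t 9.25 p [ 0.6035 -0.1645  0.0129] th -0.3001 z [ 4.e-04 -0.e+00 -1.e+00] F [0.1 0.7 1.2] w 34.6
[0.2, -1.0, -67.1] [0.0, -0.0, -0.0]
[386.2, -194.7, -87.1] [0.0, -0.0, -0.165]
```

Call:
play_rows --motion '[[[0,0,-40],[0,0,0],30],[[20,-10,-75],[0,0,0],30],[[63,-32,-87],[0,0,-0.1],30],[[107,-54,-87],[0,0,-0.165],30],[[150,-76,-87],[0,0,-0.165],30]]'

```text
clock: 9.75
tool_pos: [0.5751, 0.003, 0.1006]
tool_rot: [2.365, 2.067, 0.003]
contact_force: [0.0, 0.3, -1.1]
grip_width: 0.379
```

```bash
python3 - <<'E'
from h import *
plan((.5316,.262,.1,-.135))
E
```

```text
t 9.75 p [0.5751 0.003  0.1006] th -0.1344 z [ 0.0019  0.001  -1.    ] F [ 0.   0.3 -1.1] w 34.8
[250.8, -77.8, 0.8] [0.002, -0.001, 0.001]
```

Call:
play_rows --motion '[[[46,-14,0],[0,0,0],30],[[92,-28,0],[0,0,0],30],[[138,-43,0],[0,0,0],30],[[184,-57,0],[0,0,0],30],[[225,-70,0],[0,0,0],30]]'

```text
clock: 10.25
tool_pos: [0.5352, 0.2364, 0.0999]
tool_rot: [-2.365, -2.068, -0.001]
contact_force: [1.0, 0.3, -0.2]
grip_width: 0.377
```

```bash
python3 - <<'E'
from h import *
plan((.5316,.262,.1,-.135))
E
```

```text
t 10.25 p [0.5352 0.2364 0.0999] th -0.1338 z [ 2.e-04  7.e-04 -1.e+00] F [ 1.   0.3 -0.2] w 34.7
[24.9, -7.0, -0.1] [0.0, -0.001, 0.001]
```

Call:
play_rows --motion '[[[18,-5,5],[0,0,0],30],[[24,-7,20],[0,0,0],30],[[24,-7,40],[0,0,0],30],[[24,-7,55],[0,0,0],30],[[24,-7,58],[0,0,0],30]]'

```text
clock: 10.75
tool_pos: [0.5315, 0.2553, 0.0393]
tool_rot: [2.369, 2.063, -0.007]
contact_force: [0.6, 0.3, -1.3]
grip_width: 0.377
```

Call:
play_rows --motion '[[[0,0,0],[0,0,0],30]]'

```text
clock: 10.85
tool_pos: [0.5325, 0.2564, 0.0409]
tool_rot: [2.369, 2.063, -0.003]
contact_force: [0.0, 0.3, 0.1]
grip_width: 0.375
```

```bash
python3 - <<'E'
from h import *
W=shot("wrist","w6")
plan((.5316,.262,.018,-.135))
E
```

```text
t 10.9 p [0.533  0.257  0.0417] th -0.1373 z [ 2.e-04 -6.e-04 -1.e+00] F [ 0.4  0.3 -0.9] w 34.6
[4.8, -2.1, 23.7] [0.0, 0.001, -0.002]
```

View pics/w6.png

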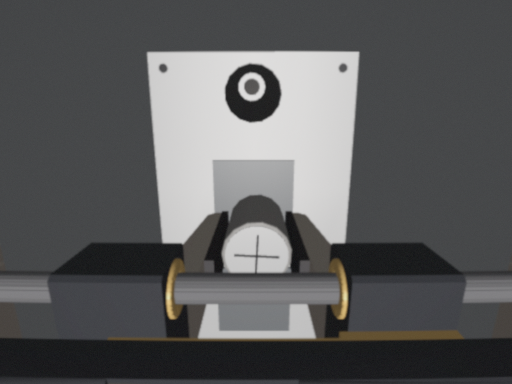

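The gland's top ring is at (252,87), the pad's upper edge at row 160, and the capacitor's top at about (257,252).

```bash
python3 - <<'E'
from h import *
W=load("w6")
print("gland",onz(W,[[252,87.5]],.056)); P=onz(W,[[213,160],[294,160]],.005); print("edge mid",P.mean(0)); print("cap",onz(W,[[257,251]],.0808), onz(W,[[257,255]],.0808))
d=np.array([.1346,.9909]);c=np.array([.5203,.1788]); print(c+.113*d,c+.158*d)
E
```

```text
gland [[0.54256627 0.33524769 0.056     ]]
edge mid [0.53663318 0.29109816 0.005     ]
cap [[0.53443933 0.25788741 0.0808    ]] [[0.5341496  0.25577906 0.0808    ]]
[0.5355098 0.2907717] [0.5415668 0.3353622]
```

Call:
play_rows --motion '[[[4.5,-1.5,8],[0,0,0],30],[[4.5,-1.5,16],[0,0,0],30],[[4.5,-1.5,21],[0,0,0],30],[[4.5,-1.5,21],[0,0,0],30],[[4.5,-1.5,21],[0,0,0],30]]'

```text
clock: 11.4
tool_pos: [0.5314, 0.2629, 0.0206]
tool_rot: [2.366, 2.066, -0.0]
contact_force: [1.0, -0.2, 0.2]
grip_width: 0.381
```

```bash
python3 - <<'E'
from h import *
plan((.5318,.262,.018,-.135))
E
```

```text
t 11.4 p [0.5314 0.2629 0.0206] th -0.1352 z [-1.e-04 -3.e-04 -1.e+00] F [ 1.  -0.2  0.2] w 35.0
[-0.9, 0.5, 2.6] [-0.0, 0.0, -0.0]
```

Call:
play_rows --motion '[[[-0.8,0.5,1.5],[0,0,0],30],[[-0.8,0.5,2.6],[0,0,0],30],[[-0.8,0.5,2.6],[0,0,0],30],[[-0.8,0.5,2.6],[0,0,0],40],[[-0.8,0.5,2.6],[0,0,0],60]]'

```text
clock: 11.9
tool_pos: [0.532, 0.2623, 0.0183]
tool_rot: [2.366, 2.066, 0.001]
contact_force: [-0.0, 0.1, 0.4]
grip_width: 0.495
```

Call:
play_rows --motion '[[[0,0,0],[0,0,0],65],[[0,0,-20],[0,0,0],65],[[0,0,-50],[0,0,0],65],[[0,0,-95],[0,0,0],65],[[0,0,-105],[0,0,0],65]]'

```text
clock: 12.4
tool_pos: [0.5345, 0.263, 0.1275]
tool_rot: [2.366, 2.065, 0.011]
contact_force: [0.1, 0.4, 0.6]
grip_width: 0.707
```

```bash
python3 - <<'E'
from h import *
shot("wrist","w7")
plan((.4715,-.169,.12,-1.475))
E
```

```text
t 12.45 p [0.5342 0.2632 0.1272] th -0.1353 z [ 0.0057  0.0041 -1.    ] F [0.3 0.3 0.5] w 65.0
[-436.7, -3.9, 5.1] [0.001, -0.007, 1.34]
```

View pics/w7.png

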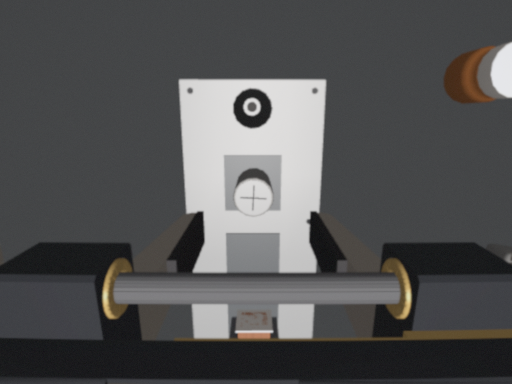

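The capacitor stands upright on the gland-side pad, its top at (254,197). I'll check its offset and head for the module.

```bash
python3 - <<'E'
from h import *
W=load("w7")
print(onz(W,[[254,197.5]],.057),onz(W,[[224,155],[281,155],[280,211],[226,211]],.005).mean(0))
E
```

```text
[[0.53403469 0.26100943 0.057     ]] [0.53274255 0.26157841 0.005     ]
```

Call:
play_rows --motion '[[[-46,0,0],[0,0,0.14],70],[[-92,0,0],[0,0,0.28],70],[[-138,0,0],[0,0,0.42],70],[[-184,-1,0],[0,0,0.56],70],[[-230,-2,0],[0,0,0.7],70]]'

```text
clock: 12.95
tool_pos: [0.4976, 0.033, 0.1222]
tool_rot: [-2.934, -1.122, 0.002]
contact_force: [0.1, 0.4, 0.2]
grip_width: 0.761
```

```bash
python3 - <<'E'
from h import *
plan((.4715,-.169,.12,-1.475))
E
```

```text
t 12.95 p [0.4976 0.033  0.1222] th -0.8403 z [-1.1e-03 -3.0e-04 -1.0e+00] F [0.1 0.4 0.2] w 69.9
[-154.3, 133.0, 2.3] [-0.0, 0.001, 0.635]
```

Call:
play_rows --motion '[[[-35,30,0],[0,0,0.14],70],[[-70,60,0],[0,0,0.28],70],[[-105,90,2],[0,0,0.42],70],[[-135,116,2],[0,0,0.56],70],[[-150,129,10],[0,0,0.635],70]]'

```text
clock: 13.45
tool_pos: [0.4733, -0.1655, 0.113]
tool_rot: [3.136, 0.144, 0.001]
contact_force: [-0.1, -0.1, 0.0]
grip_width: 0.761
```

```bash
python3 - <<'E'
from h import *
plan((.4715,-.169,.06,-1.475))
E
```

```text
t 13.45 p [ 0.4733 -0.1655  0.113 ] th -1.4789 z [ 6.e-04 -2.e-03 -1.e+00] F [-0.1 -0.1  0. ] w 69.9
[-2.1, 3.2, 53.0] [0.002, -0.0, -0.004]
```

Call:
play_rows --motion '[[[-2,3,15],[0,0,0],70],[[-2,3,40],[0,0,0],70],[[-2,3,53],[0,0,0],70],[[-2,3,53],[0,0,0],70],[[-2,3,53],[0,0,0],70]]'

```text
clock: 13.95
tool_pos: [0.4724, -0.165, 0.06]
tool_rot: [3.137, 0.158, -0.001]
contact_force: [0.3, 0.4, 0.5]
grip_width: 0.766
```

```bash
python3 - <<'E'
from h import *
shot("wrist","w8")
plan((.4715,-.169,.06,-1.475))
E
```

```text
t 14.0 p [ 0.4729 -0.1651  0.0605] th -1.4699 z [ 5.e-04 -4.e-04 -1.e+00] F [ 0.2 -0.8 -0.1] w 69.8
[-1.8, 3.8, 0.5] [0.0, -0.0, 0.005]
```

View pics/w8.png

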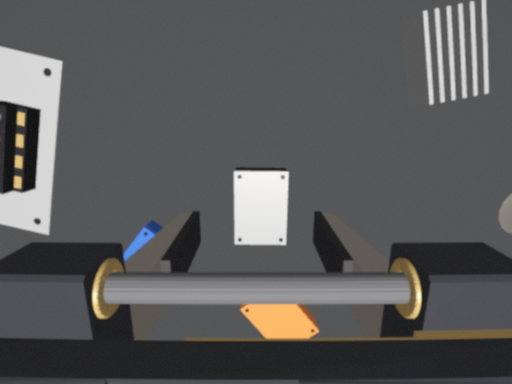

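The module's metal top is at (234–288, 170–244). The blue look-alike's corner near (155,222) is close to the left finger, so I'll compute that clearance.

```bash
python3 - <<'E'
from h import *
W=load("w8")
save("w8c",cv2.resize(W[0][150:260,120:320],None,fx=4,fy=4,interpolation=cv2.INTER_CUBIC))
P=onz(W,[[233.5,170.5],[288.5,170],[286.5,244],[235,244.5]],.018);print(P,P.mean(0)); v=P[0]-P[3]+P[1]-P[2];print(np.arctan2(v[1],v[0]))
print("blue",onz(W,[[152,221],[162,227],[123,259]],.018))
s=load("side0"); print(onz(s,[[227.6,207.3],[249.5,208.5],[248,221.5],[228,219.5]],.018))
E
```

```text
[[ 0.4990043  -0.1465464   0.018     ]
 [ 0.50347518 -0.18683112  0.018     ]
 [ 0.44482042 -0.1927779   0.018     ]
 [ 0.44031977 -0.1525809   0.018     ]] [ 0.47190492 -0.16968408  0.018     ]
0.10175533534324718
blue [[ 0.45326631 -0.0872048   0.018     ]
 [ 0.44912235 -0.09503405  0.018     ]
 [ 0.41847831 -0.06438822  0.018     ]]
[[ 0.39591338 -0.04835974  0.018     ]
 [ 0.44869294 -0.08281354  0.018     ]
 [ 0.42271196 -0.11999587  0.018     ]
 [ 0.37690545 -0.08650407  0.018     ]]
```

View pics/w8c.png

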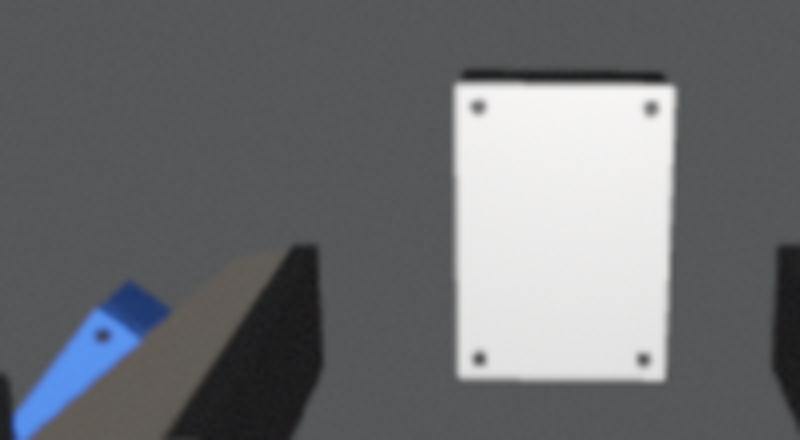

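```bash
python3 - <<'E'
from h import *
plan((.472,-.1695,.004,-1.470))
E
```

```text
t 14.0 p [ 0.4729 -0.1651  0.0605] th -1.4699 z [ 5.e-04 -4.e-04 -1.e+00] F [ 0.2 -0.8 -0.1] w 69.8
[-1.3, 4.3, 56.5] [0.0, -0.0, 0.0]
```

Call:
play_rows --motion '[[[-1,3,10],[0,0,0],60],[[-1,3,30],[0,0,0],60],[[-1,3,34],[0,0,0],60],[[-1,3,34],[0,0,0],60]]'

```text
clock: 14.4
tool_pos: [0.4715, -0.1681, 0.0258]
tool_rot: [-3.137, -0.158, 0.001]
contact_force: [-0.1, -0.7, -0.9]
grip_width: 0.653
```

```bash
python3 - <<'E'
from h import *
plan((.472,-.1695,.004,-1.470))
E
```

```text
t 14.4 p [ 0.4715 -0.1681  0.0258] th -1.4702 z [-9.e-04  1.e-04 -1.e+00] F [-0.1 -0.7 -0.9] w 60.0
[0.4, 1.5, 21.8] [-0.0, 0.001, -0.0]
```

Call:
play_rows --motion '[[[0.3,1,10],[0,0,0],60],[[0.3,1,21.5],[0,0,0],60],[[0.3,1,21.5],[0,0,0],60],[[0.3,1,21.5],[0,0,0],35],[[0.3,1,21.5],[0,0,0],35]]' --force 20

```text
clock: 14.9
tool_pos: [0.4724, -0.1692, 0.0047]
tool_rot: [3.137, 0.158, 0.001]
contact_force: [-0.0, 0.7, -1.0]
grip_width: 0.502
```

Call:
play_rows --motion '[[[0,0,0],[0,0,0],35],[[0,0,0],[0,0,0],35]]'

```text
clock: 15.1
tool_pos: [0.4724, -0.169, 0.0048]
tool_rot: [3.137, 0.158, 0.001]
contact_force: [0.5, 0.1, 0.1]
grip_width: 0.434
```

```bash
python3 - <<'E'
from h import *
plan((.5203,.1788,.09,-.135))
E
```

```text
t 15.1 p [ 0.4724 -0.169   0.0048] th -1.47 z [ 5.e-04 -1.e-04 -1.e+00] F [0.5 0.1 0.1] w 39.9
[82.7, -341.2, -85.2] [0.0, -0.0, -1.335]
```

Call:
play_rows --motion '[[[0,0,-40],[0,0,0],35],[[4,-15,-80],[0,0,0],35],[[14,-58,-88],[0,0,-0.14],35],[[25,-102,-90],[0,0,-0.28],35],[[36,-147,-90],[0,0,-0.42],35]]'

```text
clock: 15.6
tool_pos: [0.4937, -0.0175, 0.0954]
tool_rot: [-3.034, -0.816, -0.003]
contact_force: [1.4, 0.9, -0.8]
grip_width: 0.43
```

```bash
python3 - <<'E'
from h import *
plan((.5203,.1788,.095,-.135))
E
```

```text
t 15.6 p [ 0.4937 -0.0175  0.0954] th -1.0452 z [ 1.8e-03  6.0e-04 -1.0e+00] F [ 1.4  0.9 -0.8] w 39.5
[121.5, -156.4, 0.6] [0.001, -0.002, -0.91]
```

Call:
play_rows --motion '[[[25,-32,0],[0,0,-0.14],35],[[50,-64,0],[0,0,-0.28],35],[[75,-96,0],[0,0,-0.42],35],[[95,-122,0],[0,0,-0.56],35],[[110,-142,0],[0,0,-0.7],35]]'

```text
clock: 16.1
tool_pos: [0.5179, 0.1616, 0.0946]
tool_rot: [-2.566, -1.811, -0.001]
contact_force: [0.9, -0.0, -1.2]
grip_width: 0.432
```

```bash
python3 - <<'E'
from h import *
plan((.5203,.1788,.095,-.135))
E
```

```text
t 16.1 p [0.5179 0.1616 0.0946] th -0.3417 z [ 1.e-04  5.e-04 -1.e+00] F [ 0.9 -0.  -1.2] w 39.7
[17.0, -3.5, -0.4] [-0.0, -0.001, -0.207]
```

Call:
play_rows --motion '[[[10,-2,0],[0,0,-0.1],35],[[16,-3,5],[0,0,-0.19],35],[[17,-3,25],[0,0,-0.207],35],[[17,-3,45],[0,0,-0.207],35],[[17,-3,50],[0,0,-0.207],35]]'

```text
clock: 16.6
tool_pos: [0.5196, 0.1754, 0.0429]
tool_rot: [-2.374, -2.056, 0.005]
contact_force: [-0.3, -0.2, -0.3]
grip_width: 0.433
```

Call:
play_rows --motion '[[[0,0,0],[0,0,0],35],[[0,0,0],[0,0,0],35]]'

```text
clock: 16.8
tool_pos: [0.5216, 0.1757, 0.0452]
tool_rot: [2.375, 2.056, 0.001]
contact_force: [0.3, -0.0, -0.2]
grip_width: 0.435
```

```bash
python3 - <<'E'
from h import *
W=shot("wrist","w9")
plan((.5203,.1788,.010,-.135))
E
```

```text
t 16.85 p [0.5217 0.1759 0.0454] th -0.1433 z [ 1.3e-03  5.0e-04 -1.0e+00] F [ 0.1 -0.2 -1.1] w 39.8
[2.7, -1.9, 35.4] [0.001, -0.001, -0.008]
```

View pics/w9.png

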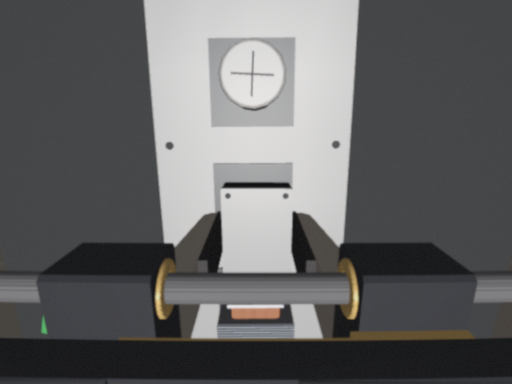

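```bash
python3 - <<'E'
from h import *
W=load("w9")
P=onz(W,[[222,187.5],[292,187.5]],.0586); T=R.from_rotvec(state()["tool_rot"]); q=T.inv().apply(P-np.array(state()["tool_pos"])); print(q*1000)
print(onz(W,[[215,163],[293,163]],.005).mean(0), np.array([.5203,.1788])+.029*np.array([.1346,.9909]))
plan((.5203,.1788,.010,-.135))
E
```

```text
[[ 26.81810516 -17.7428521  -13.17518929]
 [ 26.82110703  20.96650726 -13.12720416]]
[0.52591158 0.20761003 0.005     ] [0.5242034 0.2075361]
t 16.85 p [0.5217 0.1759 0.0454] th -0.1433 z [ 1.3e-03  5.0e-04 -1.0e+00] F [ 0.1 -0.2 -1.1] w 39.8
[2.7, -1.9, 35.4] [0.001, -0.001, -0.008]
```

Call:
play_rows --motion '[[[4,-1.2,10],[0,0,-0.008],35],[[4,-1.2,20],[0,0,-0.008],35],[[4,-1.2,30],[0,0,-0.008],35],[[4,-1.2,32],[0,0,-0.008],35],[[4,-1.2,32],[0,0,-0.008],35]]'

```text
clock: 17.35
tool_pos: [0.5201, 0.1795, 0.0118]
tool_rot: [-2.367, -2.066, 0.002]
contact_force: [0.0, -0.6, -0.7]
grip_width: 0.428
```

```bash
python3 - <<'E'
from h import *
plan((.5208,.1802,.010,-.135))
E
```

```text
t 17.35 p [0.5201 0.1795 0.0118] th -0.1354 z [-1.1e-03 -8.0e-04 -1.0e+00] F [ 0.  -0.6 -0.7] w 39.3
[0.8, 0.6, 1.8] [-0.001, 0.001, -0.0]
```

Call:
play_rows --motion '[[[0.6,0.4,1],[0,0,0],35],[[0.6,0.4,1.8],[0,0,0],35],[[0.6,0.4,1.8],[0,0,0],35],[[0.6,0.4,1.8],[0,0,0],45],[[0.6,0.4,1.8],[0,0,0],60]]'

```text
clock: 17.85
tool_pos: [0.5212, 0.1805, 0.0111]
tool_rot: [2.366, 2.066, 0.001]
contact_force: [0.0, -0.0, -0.5]
grip_width: 0.553
```

Call:
play_rows --motion '[[[0,0,0],[0,0,0],65],[[0,0,-20],[0,0,0],65],[[0,0,-50],[0,0,0],65],[[0,0,-95],[0,0,0],65],[[0,0,-105],[0,0,0],65]]'

```text
clock: 18.35
tool_pos: [0.5236, 0.181, 0.1199]
tool_rot: [2.366, 2.065, 0.011]
contact_force: [0.7, 0.1, 0.3]
grip_width: 0.707
```

Call:
play_rows --motion '[[[-30,0,0],[0,0,0],65],[[-50,0,0],[0,0,0],65],[[-50,0,0],[0,0,0],65]]'

```text
clock: 18.65
tool_pos: [0.5137, 0.1281, 0.1158]
tool_rot: [2.371, 2.061, -0.001]
contact_force: [-0.4, 0.6, 0.6]
grip_width: 0.711
```

```bash
python3 - <<'E'
from h import *
W=shot("wrist","w10")
save("w10c",cv2.resize(W[0][20:240,170:340],None,fx=3.5,fy=2.7,interpolation=cv2.INTER_CUBIC)); 
save("w10c",cv2.resize(W[0][100:250,170:340],None,fx=4,fy=4,interpolation=cv2.INTER_CUBIC)); 
plan((.5925,-.284,.12,-1.28))
E
```

```text
t 18.7 p [0.514  0.13   0.1157] th -0.1375 z [-2.e-04  2.e-04 -1.e+00] F [-0.5  0.6 -0.4] w 65.0
[-399.3, 134.5, -4.4] [-0.0, -0.0, 1.142]
```

View pics/w10c.png

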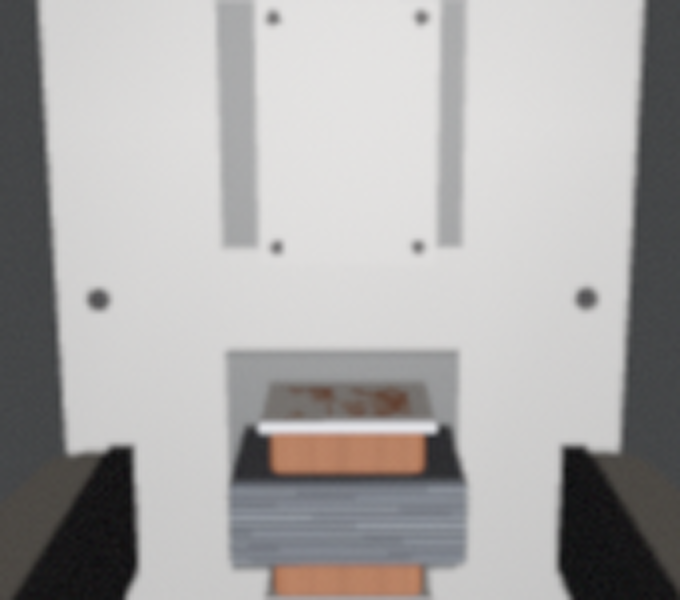

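The module lies on the middle pad. Its screw holes at crop pixels (273,18), (421,17), (276,247) and (418,247) let me measure its pose.

```bash
python3 - <<'E'
from h import *
W=load("w10")
a=lambda L:(np.array(L,float)+.5)/4-.5+[170,100]
P=onz(W,a([[273,18],[421,17],[418,247],[276,247]]),.023);v=P[0]-P[3]+P[1]-P[2];print("mod",P.mean(0),"yaw",np.arctan2(v[1],v[0])-np.pi/2,np.linalg.norm(v)/2,np.linalg.norm(P[1]-P[0]))
P=onz(W,a([[217,2],[466,2],[463,247],[222,247]]),.005);print(P.round(4));b=P[2:].mean(0)
d=np.array([.1346,.9909]);u=P[0]-P[3]+P[1]-P[2];print(u, "pad ctr",b[:2]+.029*d)
W8=load("w8"); a8=lambda L:(np.array(L,float)+.5)/4-.5+[120,150]
P=onz(W8,a8([[478,107],[651,108],[643,359],[479,358]]),.018);print(P.mean(0),np.linalg.norm(P[1]-P[2]))
P=onz(W,a([[231,481],[467,481],[465,566],[232,566]]),.047);print("tr",P.mean(0));
P=onz(W,a([[226,350],[459,350]]),.005);print("pad1",P.mean(0)[:2]-.029*d)
E
```

```text
mod [0.52210412 0.17783376 0.023     ] yaw -0.1388064828539297 0.05017428783589047 0.032084250738981544
[[0.4964 0.2109 0.005 ]
 [0.5534 0.203  0.005 ]
 [0.5461 0.1464 0.005 ]
 [0.4883 0.1545 0.005 ]]
[0.01543725 0.11309232 0.        ] pad ctr [0.52108163 0.17915241]
[ 0.4716307  -0.16928096  0.018     ] 0.05005615578658073
tr [0.51108143 0.09622298 0.047     ]
pad1 [0.50969976 0.09626363]
```

Call:
play_rows --motion '[[[-46,16,0],[0,0,0.14],70],[[-93,31,0],[0,0,0.28],70],[[-140,47,0],[0,0,0.42],70],[[-187,63,0],[0,0,0.56],70],[[-234,79,0],[0,0,0.7],70]]'

```text
clock: 19.2
tool_pos: [0.5619, -0.1117, 0.1154]
tool_rot: [-2.933, -1.125, -0.001]
contact_force: [0.8, -0.5, -0.9]
grip_width: 0.764
```

```bash
python3 - <<'E'
from h import *
plan((.5925,-.284,.11,-1.28))
E
```

```text
t 19.2 p [ 0.5619 -0.1117  0.1154] th -0.8383 z [ 2.e-04  7.e-04 -1.e+00] F [ 0.8 -0.5 -0.9] w 70.2
[-92.5, 148.6, 5.3] [-0.001, -0.001, 0.442]
```

Call:
play_rows --motion '[[[-25,40,0],[0,0,0.14],70],[[-50,80,0],[0,0,0.28],70],[[-72,116,0],[0,0,0.42],70],[[-87,140,10],[0,0,0.442],70],[[-92,148,30],[0,0,0.442],70]]'

```text
clock: 19.7
tool_pos: [0.5934, -0.2867, 0.0861]
tool_rot: [3.105, 0.455, 0.003]
contact_force: [0.4, -0.4, -0.3]
grip_width: 0.762
```

Call:
play_rows --motion '[[[0,0,15],[0,0,0],70],[[0,0,25],[0,0,0],70],[[0,0,25],[0,0,0],70]]'

```text
clock: 20.0
tool_pos: [0.5918, -0.2805, 0.0587]
tool_rot: [-3.105, -0.463, 0.004]
contact_force: [0.1, -0.5, 0.0]
grip_width: 0.763
```

```bash
python3 - <<'E'
from h import *
W=shot("wrist","w11")
save("w11c",cv2.resize(W[0][130:270,160:360],None,fx=4,fy=4,interpolation=cv2.INTER_CUBIC)); 
plan((.5925,-.284,.01,-1.28))
E
```

```text
t 20.05 p [ 0.5923 -0.2811  0.06  ] th -1.275 z [-0.0012  0.0013 -1.    ] F [0.1 0.8 0.4] w 70.0
[-0.6, 2.9, 50.0] [-0.002, 0.001, 0.005]
```

View pics/w11c.png

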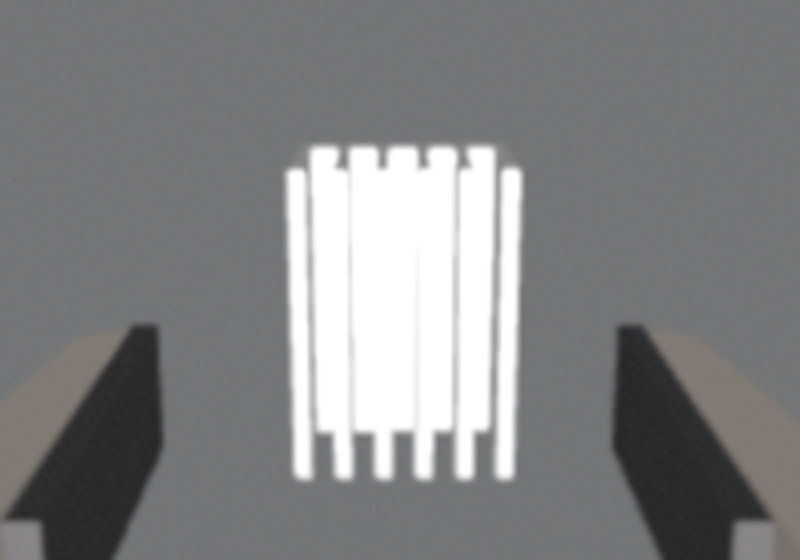

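The fins are aligned between the fingers, with the fin-top outline at crop (286–522, 168–480).

```bash
python3 - <<'E'
from h import *
W=load("w11")
a=lambda L:(np.array(L,float)+.5)/4-.5+[160,130]
P=onz(W,a([[286,168],[522,168],[515,480],[294,480]]),.028);v=P[0]-P[3]+P[1]-P[2];print(P.mean(0),"yaw",np.arctan2(v[1],v[0]),np.linalg.norm(v)/2,np.linalg.norm(P[1]-P[0]))
m=P.mean(0)
plan((m[0],m[1],.006,np.arctan2(v[1],v[0])-np.pi/2))
E
```

```text
[ 0.59273905 -0.28472627  0.028     ] yaw 0.30161318070516663 0.059240388347560693 0.04120135811131959
t 20.05 p [ 0.5923 -0.2811  0.06  ] th -1.275 z [-0.0012  0.0013 -1.    ] F [0.1 0.8 0.4] w 70.0
[-0.6, 3.7, 54.0] [-0.002, 0.001, -0.006]
```

Call:
play_rows --motion '[[[-0.6,3,10],[0,0,-0.006],62],[[-0.6,3,25],[0,0,-0.006],62],[[-0.6,3,34],[0,0,-0.006],62],[[-0.6,3,34],[0,0,-0.006],62]]'

```text
clock: 20.45
tool_pos: [0.5914, -0.2852, 0.0249]
tool_rot: [-3.105, -0.469, 0.004]
contact_force: [-1.3, -0.4, -0.4]
grip_width: 0.678
```

```bash
python3 - <<'E'
from h import *
plan((.5927,-.2847,.0055,-1.269))
E
```

```text
t 20.45 p [ 0.5914 -0.2852  0.0249] th -1.271 z [-0.0026  0.0014 -1.    ] F [-1.3 -0.4 -0.4] w 62.3
[1.5, -0.1, 19.4] [-0.002, 0.002, -0.002]
```

Call:
play_rows --motion '[[[0.5,0,10],[0,0,0],62],[[0.5,0,19.5],[0,0,0],62],[[0.5,0,19.5],[0,0,0],62],[[0.5,0,19.5],[0,0,0],35],[[0.5,0,19.5],[0,0,0],35]]' --force 20

```text
clock: 20.95
tool_pos: [0.593, -0.2862, 0.0076]
tool_rot: [3.106, 0.469, 0.001]
contact_force: [0.9, 0.2, 0.4]
grip_width: 0.523
```

Call:
play_rows --motion '[[[0,0,0],[0,0,0],35],[[0,0,0],[0,0,0],35]]'

```text
clock: 21.15
tool_pos: [0.5931, -0.2859, 0.0077]
tool_rot: [-3.106, -0.469, -0.001]
contact_force: [0.1, 1.4, 0.6]
grip_width: 0.43
```

```bash
python3 - <<'E'
from h import *
plan((.5213,.1775,.11,-.137))
E
```

```text
t 21.15 p [ 0.5931 -0.2859  0.0077] th -1.271 z [ 5.e-04  2.e-04 -1.e+00] F [0.1 1.4 0.6] w 39.5
[68.4, -463.9, -102.3] [0.0, -0.0, -1.134]
```

Call:
play_rows --motion '[[[0,0,-40],[0,0,0],35],[[3,-20,-80],[0,0,0],35],[[10,-67,-100],[0,0,-0.14],35],[[17,-115,-102],[0,0,-0.28],35],[[24,-163,-102],[0,0,-0.42],35]]'

```text
clock: 21.65
tool_pos: [0.5678, -0.1216, 0.1104]
tool_rot: [2.937, 1.114, 0.004]
contact_force: [0.8, 0.4, -0.8]
grip_width: 0.434
```

```bash
python3 - <<'E'
from h import *
plan((.5213,.1775,.11,-.137))
E
```

```text
t 21.65 p [ 0.5678 -0.1216  0.1104] th -0.8459 z [ 2.3e-03  2.0e-04 -1.0e+00] F [ 0.8  0.4 -0.8] w 39.9
[163.5, -254.7, 0.3] [0.002, -0.001, -0.709]
```

Call:
play_rows --motion '[[[26,-40,0],[0,0,-0.14],35],[[52,-80,0],[0,0,-0.28],35],[[78,-121,0],[0,0,-0.42],35],[[104,-162,0],[0,0,-0.56],35],[[130,-202,0],[0,0,-0.7],35]]'

```text
clock: 22.15
tool_pos: [0.5317, 0.1165, 0.1097]
tool_rot: [2.377, 2.054, 0.001]
contact_force: [1.8, -0.2, -0.3]
grip_width: 0.434
```

```bash
python3 - <<'E'
from h import *
plan((.5213,.1775,.11,-.137))
E
```

```text
t 22.15 p [0.5317 0.1165 0.1097] th -0.1454 z [ 7.e-04  5.e-04 -1.e+00] F [ 1.8 -0.2 -0.3] w 39.9
[58.9, -19.1, -0.3] [0.001, -0.001, -0.008]
```

Call:
play_rows --motion '[[[35,-12,0],[0,0,-0.008],35],[[54,-18,5],[0,0,-0.008],35],[[59,-19,20],[0,0,-0.008],35],[[59,-19,40],[0,0,-0.008],35],[[59,-19,55],[0,0,-0.008],35]]'

```text
clock: 22.65
tool_pos: [0.522, 0.1742, 0.0527]
tool_rot: [2.375, 2.055, -0.002]
contact_force: [0.3, -0.6, -0.2]
grip_width: 0.434
```

Call:
play_rows --motion '[[[0,0,0],[0,0,0],35],[[0,0,0],[0,0,0],35],[[0,0,0],[0,0,0],35]]'

```text
clock: 22.95
tool_pos: [0.5232, 0.175, 0.0549]
tool_rot: [2.375, 2.055, 0.002]
contact_force: [0.1, -0.1, -0.5]
grip_width: 0.434
```

```bash
python3 - <<'E'
from h import *
W=shot("wrist","w12")
save("w12c",cv2.resize(W[0][150:300,160:360],None,fx=4,fy=4,interpolation=cv2.INTER_CUBIC)); 
plan((.5213,.1775,.031,-.137))
E
```

```text
t 23.0 p [0.5231 0.1752 0.055 ] th -0.1441 z [ 1.3e-03  4.0e-04 -1.0e+00] F [ 0.4 -1.1 -0.7] w 39.9
[2.0, -2.2, 24.0] [0.001, -0.001, -0.007]
```

View pics/w12c.png

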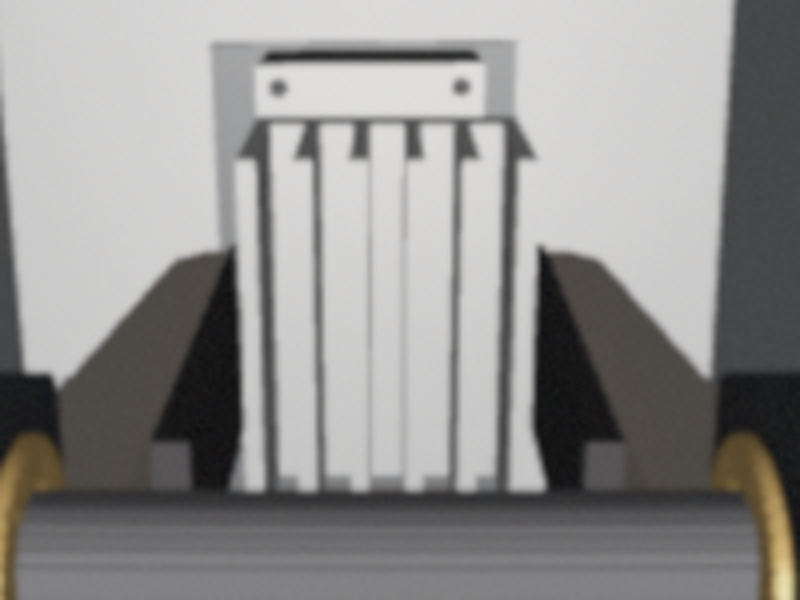

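The module's far edge is at crop row 64 (255–487), and the held sink's far fin-top edge is at row 158 (236–536). I'll compute the relative offset.

```bash
python3 - <<'E'
from h import *
W=load("w12"); s=state(); T=R.from_rotvec(s["tool_rot"]); p=np.array(s["tool_pos"])
a=lambda L:(np.array(L,float)+.5)/4-.5+[160,150]
for L,z in (([[255,64],[487,64]],.023),([[236,158],[536,158]],.0753),([[278,88],[461,87]],.023),([[211,43],[516,42]],.005)):
    print(np.round(T.inv().apply(onz(W,a(L),z)-p)*1000,1).tolist())
E
```

```text
[[31.4, -21.6, 32.0], [31.4, 18.9, 32.0]]
[[27.6, -18.5, -20.3], [27.6, 21.1, -20.3]]
[[27.1, -17.7, 32.0], [27.3, 14.5, 32.0]]
[[32.4, -31.9, 50.0], [32.6, 25.9, 50.0]]
```

Call:
play_rows --motion '[[[3.5,-2.5,6],[0,0,-0.006],35],[[3.5,-2.5,14],[0,0,-0.006],35],[[3.5,-2.5,19],[0,0,-0.006],35],[[3.5,-2.5,19],[0,0,-0.006],35],[[3.5,-2.5,19],[0,0,-0.006],35]]'

```text
clock: 23.5
tool_pos: [0.5203, 0.1793, 0.0351]
tool_rot: [2.368, 2.064, -0.001]
contact_force: [0.6, 0.3, -1.3]
grip_width: 0.431
```

Call:
play_rows --motion '[[[0,0,0],[0,0,0],35],[[0,0,0],[0,0,0],35]]'

```text
clock: 23.7
tool_pos: [0.5206, 0.1795, 0.0355]
tool_rot: [2.368, 2.064, 0.001]
contact_force: [-0.8, -0.2, -1.1]
grip_width: 0.436
```

```bash
python3 - <<'E'
from h import *
W=shot("wrist","w13")
save("w13c",cv2.resize(W[0][150:300,160:360],None,fx=4,fy=4,interpolation=cv2.INTER_CUBIC)); 
plan((.5209,.1791,.031,-.137))
E
```

```text
t 23.75 p [0.5206 0.1795 0.0355] th -0.1372 z [ 4.e-04  2.e-04 -1.e+00] F [ 0.   0.3 -1.2] w 40.0
[-0.3, 0.4, 4.5] [0.0, -0.0, -0.0]
```

View pics/w13c.png

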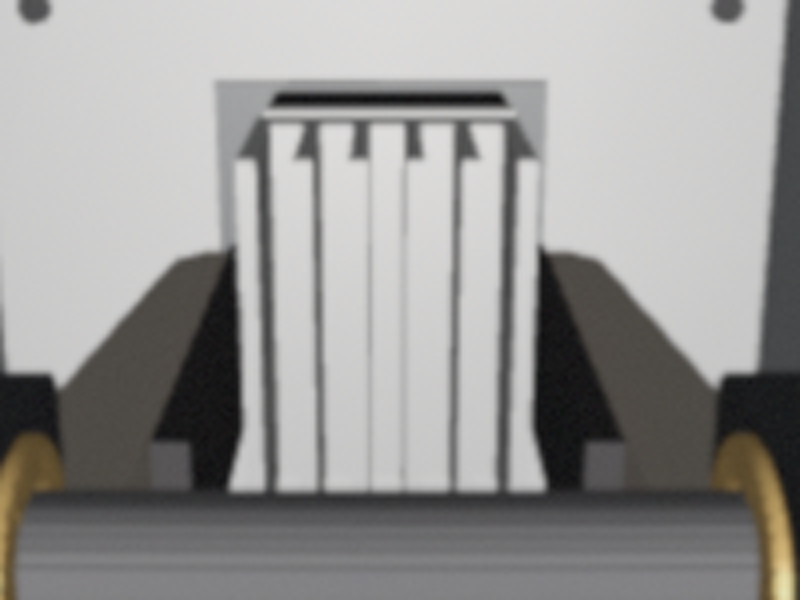

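```bash
python3 - <<'E'
from h import *
W=load("w13"); s=state(); T=R.from_rotvec(s["tool_rot"]); p=np.array(s["tool_pos"])
a=lambda L:(np.array(L,float)+.5)/4-.5+[160,150]
for L,z in (([[263,110],[517,110]],.023),([[236,158],[536,158]],.0558),([[215,81],[547,81]],.005)):
    print(np.round(T.inv().apply(onz(W,a(L),z)-p)*1000,1).tolist())
E
```

```text
[[27.5, -18.4, 12.5], [27.5, 22.2, 12.5]]
[[27.8, -18.6, -20.3], [27.8, 21.1, -20.3]]
[[28.9, -28.5, 30.5], [28.9, 29.3, 30.5]]
```

Call:
play_rows --motion '[[[-0.2,0.5,2],[0,0,0],35],[[-0.2,0.5,4],[0,0,0],35],[[-0.2,0.5,4.4],[0,0,0],35],[[-0.2,0.5,4.4],[0,0,0],35],[[-0.2,0.5,4.4],[0,0,0],35]]'

```text
clock: 24.25
tool_pos: [0.5209, 0.1792, 0.0309]
tool_rot: [2.368, 2.064, -0.0]
contact_force: [-0.4, 0.1, -1.8]
grip_width: 0.433
```

Call:
play_rows --motion '[[[0,0,0],[0,0,0],44],[[0,0,0],[0,0,0],55],[[0,0,0],[0,0,0],60],[[0,0,-15],[0,0,0],60],[[0,0,-40],[0,0,0],60]]'

```text
clock: 24.75
tool_pos: [0.5199, 0.1787, 0.071]
tool_rot: [-2.368, -2.063, 0.004]
contact_force: [0.6, 0.6, -0.1]
grip_width: 0.655
```

Call:
play_rows --motion '[[[0,0,-30],[0,0,0],60],[[-20,0,-50],[0,0,0],60],[[-45,0,-60],[0,0,0],60],[[-50,0,-60],[0,0,0],60],[[-50,0,-60],[0,0,0],60]]'

```text
clock: 25.25
tool_pos: [0.5141, 0.1294, 0.1316]
tool_rot: [-2.37, -2.062, -0.002]
contact_force: [0.1, 0.8, -0.4]
grip_width: 0.654
```

```bash
python3 - <<'E'
from h import *
W=shot("wrist","w14")
save("w14c",cv2.resize(W[0][60:250,170:340],None,fx=4,fy=3,interpolation=cv2.INTER_CUBIC)); 
plan((.485,-.389,.15,-.5))
E
```

```text
t 25.3 p [0.5139 0.1303 0.131 ] th -0.1372 z [-0.e+00  8.e-04 -1.e+00] F [-0.1 -0.4  0.1] w 60.2
[-518.4, 42.4, -19.4] [-0.0, -0.001, 0.363]
```

View pics/w14.png

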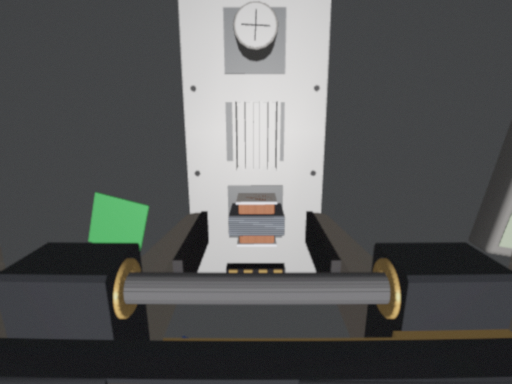

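The heat sink sits on the module at (256,135), and the transformer and capacitor are in place. I'll check the sink's centre and start toward the boot.

```bash
python3 - <<'E'
from h import *
W=load("w14")
save("w14c",cv2.resize(W[0][90:180,200:310],None,fx=6,fy=6,interpolation=cv2.INTER_CUBIC))
E
```

```text
(no output)
```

View pics/w14c.png

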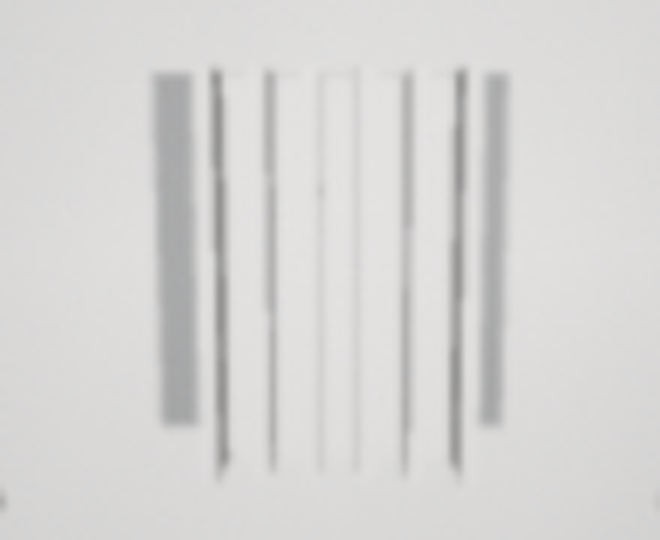

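Call:
play_rows --motion '[[[-48,4,0],[0,0,0.1],60],[[-96,8,-5],[0,0,0.2],60],[[-145,12,-10],[0,0,0.3],60],[[-194,16,-19],[0,0,0.36],60],[[-243,20,-19],[0,0,0.36],60]]'

```text
clock: 25.8
tool_pos: [0.5014, -0.1142, 0.1501]
tool_rot: [2.698, 1.608, 0.001]
contact_force: [1.0, 0.3, -0.1]
grip_width: 0.652
```

```bash
python3 - <<'E'
from h import *
plan((.485,-.389,.15,-.5))
E
```

```text
t 25.8 p [ 0.5014 -0.1142  0.1501] th -0.4959 z [ 6.e-04 -1.e-04 -1.e+00] F [ 1.   0.3 -0.1] w 59.9
[-249.4, 116.3, 0.2] [0.001, -0.0, 0.004]
```

```bash
python3 - <<'E'
from h import *
W=load("w14")
a=lambda L:(np.array(L,float)+.5)/6-.5+[200,90]
P=onz(W,a([[192,70],[485,70],[480,470],[198,470]]),.051);v=P[0]-P[3]+P[1]-P[2];print(P.mean(0),np.arctan2(v[1],v[0])-np.pi/2,np.linalg.norm(v)/2,np.linalg.norm(P[1]-P[0]))
P=onz(W,a([[153,73],[508,73],[501,425],[162,425]]),.005);print(P.mean(0))
E
```

```text
[0.52215227 0.17825074 0.051     ] -0.13721195146228315 0.05577975482033608 0.0403189696006638
[0.52097969 0.17917616 0.005     ]
```

Call:
play_rows --motion '[[[-44,21,0],[0,0,0],60],[[-88,41,0],[0,0,0],60],[[-132,62,0],[0,0,0],60],[[-176,83,0],[0,0,0],60],[[-210,98,0],[0,0,0],60]]'

```text
clock: 26.3
tool_pos: [0.4868, -0.347, 0.149]
tool_rot: [-2.699, -1.607, 0.002]
contact_force: [0.9, -0.5, 0.3]
grip_width: 0.65
```

```bash
python3 - <<'E'
from h import *
plan((.485,-.389,.11,-.5))
E
```

```text
t 26.3 p [ 0.4868 -0.347   0.149 ] th -0.4971 z [-1.1e-03 -3.0e-04 -1.0e+00] F [ 0.9 -0.5  0.3] w 59.8
[-37.8, 18.5, 39.0] [-0.001, 0.001, 0.003]
```

Call:
play_rows --motion '[[[-25,12,0],[0,0,0],60],[[-36,17,15],[0,0,0],60],[[-38,18,35],[0,0,0],60],[[-38,18,55],[0,0,0],60],[[-38,18,60],[0,0,0],60]]'

```text
clock: 26.8
tool_pos: [0.484, -0.385, 0.0866]
tool_rot: [-2.694, -1.606, 0.003]
contact_force: [0.9, 1.1, -0.3]
grip_width: 0.655
```

Call:
play_rows --motion '[[[0,0,0],[0,0,0],60],[[0,0,0],[0,0,0],60]]'

```text
clock: 27.0
tool_pos: [0.4851, -0.3869, 0.0903]
tool_rot: [2.699, 1.608, 0.0]
contact_force: [0.4, -0.3, -0.2]
grip_width: 0.65
```

```bash
python3 - <<'E'
from h import *
shot("wrist","w15")
plan((.485,-.389,.028,-.5))
E
```

```text
t 27.05 p [ 0.4852 -0.3871  0.0907] th -0.4964 z [ 1.1e-03 -7.0e-04 -1.0e+00] F [0.2 0.2 0.2] w 60.2
[-1.7, 0.7, 62.7] [0.001, 0.0, 0.004]
```

View pics/w15.png

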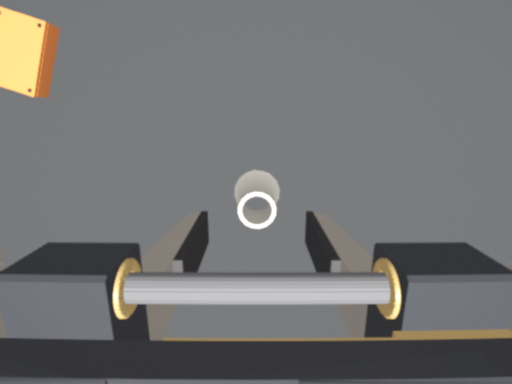

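The boot's top ring is at (257,210), between the fingers.

```bash
python3 - <<'E'
from h import *
P=onz(load("w15"),[[257,210]],.054);print(P)
plan((P[0,0]-.0005,P[0,1],.028,-.5))
E
```

```text
[[ 0.48607118 -0.38947708  0.054     ]]
t 27.05 p [ 0.4852 -0.3871  0.0907] th -0.4964 z [ 1.1e-03 -7.0e-04 -1.0e+00] F [0.2 0.2 0.2] w 60.2
[-1.9, 1.4, 62.7] [0.001, 0.0, 0.004]
```

Call:
play_rows --motion '[[[-1.5,1,15],[0,0,0],60],[[-1.5,1,35],[0,0,0],60],[[-1.5,1,55],[0,0,0],60],[[-1.5,1,60],[0,0,0],60],[[-1.5,1,60],[0,0,0],50]]'

```text
clock: 27.55
tool_pos: [0.4841, -0.3886, 0.0291]
tool_rot: [-2.699, -1.606, 0.001]
contact_force: [-0.5, 0.2, -0.0]
grip_width: 0.589
```

```bash
python3 - <<'E'
from h import *
plan((.4856,-.3893,.029,-.5))
E
```

```text
t 27.55 p [ 0.4841 -0.3886  0.0291] th -0.4972 z [-1.2e-03  7.0e-04 -1.0e+00] F [-0.5  0.2 -0. ] w 54.1
[0.2, 1.7, 0.1] [-0.001, -0.0, 0.003]
```

Call:
play_rows --motion '[[[0,0.8,0],[0,0,0],40],[[0,0.8,0],[0,0,0],24],[[0,0.8,0],[0,0,0],24],[[0,0.8,0],[0,0,0],24],[[0,0.8,0],[0,0,0],24]]' --force 15

```text
clock: 28.05
tool_pos: [0.4856, -0.3895, 0.0305]
tool_rot: [2.699, 1.606, 0.001]
contact_force: [-1.0, 0.0, 3.3]
grip_width: 0.307
```

```bash
python3 - <<'E'
from h import *
plan((.4,-.2,.15,-.5),(.45,.1,.15,-.2))
E
```

```text
t 28.05 p [ 0.4856 -0.3895  0.0305] th -0.4971 z [ 1.e-03 -5.e-04 -1.e+00] F [-1.   0.   3.3] w 28.2
[125.8, -165.5, -119.6] [0.001, -0.0, 0.003]
[413.3, -264.6, -119.7] [0.001, 0.0, -0.297]
```

Call:
play_rows --motion '[[[0,0,0],[0,0,0],24],[[0,0,-3],[0,0,0],24],[[0,0,-30],[0,0,0],24],[[0,0,-60],[0,0,0],24],[[0,0,-70],[0,0,0],24]]'

```text
clock: 28.55
tool_pos: [0.486, -0.3904, 0.1023]
tool_rot: [2.697, 1.605, 0.002]
contact_force: [0.8, -1.1, -0.6]
grip_width: 0.309
```

```bash
python3 - <<'E'
from h import *
shot("wrist","w16"); shot("side","d16")
plan((.5416,.3354,.15,-.2))
E
```

```text
t 28.65 p [ 0.4859 -0.3897  0.101 ] th -0.4969 z [ 0.0023 -0.0011 -1.    ] F [ 0.6 -0.3 -0.9] w 28.8
[663.9, -296.5, -49.7] [0.003, 0.0, -0.297]
```

View pics/w16.png

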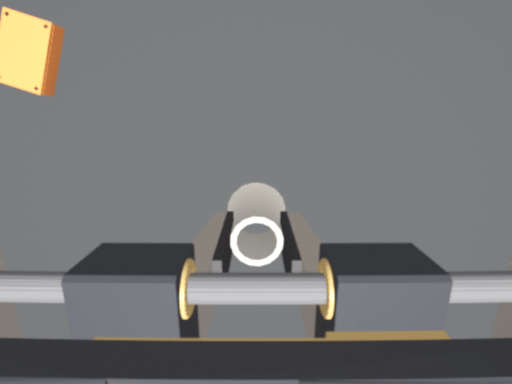

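View pics/d16.png

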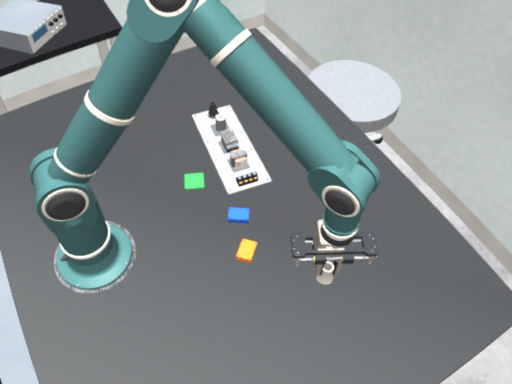

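The boot is held straight, ring at (257,241), and lifted. Carrying it high over the plate.

Call:
play_rows --motion '[[[10,-5,-35],[0,0,0],24],[[45,-20,-60],[0,0,0],24],[[90,-40,-70],[0,0,0],24],[[135,-60,-70],[0,0,0],24],[[180,-80,-70],[0,0,0],24]]'

```text
clock: 29.15
tool_pos: [0.5001, -0.1905, 0.1688]
tool_rot: [-2.699, -1.606, 0.001]
contact_force: [1.1, 0.2, -0.2]
grip_width: 0.307
```

Call:
play_rows --motion '[[[45,-20,0],[0,0,-0.06],24],[[90,-40,0],[0,0,-0.12],24],[[135,-60,0],[0,0,-0.18],24],[[180,-80,0],[0,0,-0.24],24],[[225,-100,0],[0,0,-0.297],24]]'

```text
clock: 29.65
tool_pos: [0.519, 0.0549, 0.1686]
tool_rot: [-2.429, -1.991, 0.003]
contact_force: [0.5, 0.8, -0.3]
grip_width: 0.31
```

```bash
python3 - <<'E'
from h import *
plan((.5416,.3354,.17,-.2))
E
```

```text
t 29.65 p [0.519  0.0549 0.1686] th -0.1971 z [-1.9e-03 -3.0e-04 -1.0e+00] F [ 0.5  0.8 -0.3] w 28.4
[279.5, -32.8, -1.5] [-0.002, 0.001, 0.003]
```

Call:
play_rows --motion '[[[48,-6,0],[0,0,0],24],[[96,-11,0],[0,0,0],24],[[144,-17,0],[0,0,0],24],[[192,-23,0],[0,0,0],24],[[235,-28,0],[0,0,0],24]]'

```text
clock: 30.15
tool_pos: [0.538, 0.2911, 0.1681]
tool_rot: [-2.43, -1.99, 0.004]
contact_force: [0.8, 0.0, -1.0]
grip_width: 0.31
```

```bash
python3 - <<'E'
from h import *
plan((.5416,.3354,.11,-.2))
E
```

```text
t 30.15 p [0.538  0.2911 0.1681] th -0.1983 z [-2.3e-03 -9.0e-04 -1.0e+00] F [ 0.8  0.  -1. ] w 28.5
[44.2, -5.1, 58.0] [-0.002, 0.001, 0.002]
```

Call:
play_rows --motion '[[[28,-3,5],[0,0,0],24],[[41,-5,20],[0,0,0],24],[[44,-5,45],[0,0,0],24],[[44,-5,60],[0,0,0],24],[[44,-5,62],[0,0,0],24]]'

```text
clock: 30.65
tool_pos: [0.5415, 0.3299, 0.1045]
tool_rot: [2.434, 1.986, -0.01]
contact_force: [-0.4, 1.0, -0.2]
grip_width: 0.309
```

Call:
play_rows --motion '[[[0,0,0],[0,0,0],24],[[0,0,0],[0,0,0],24],[[0,0,0],[0,0,0],24]]'

```text
clock: 30.95
tool_pos: [0.544, 0.3324, 0.109]
tool_rot: [-2.433, -1.988, -0.003]
contact_force: [1.1, 0.3, 0.2]
grip_width: 0.307
```

```bash
python3 - <<'E'
from h import *
shot("wrist","w17"); c=shot("scene","s17"); d=shot("side","d17")
save("s17c",cv2.resize(c[0][150:270,340:470],None,fx=5,fy=5,interpolation=cv2.INTER_CUBIC))
save("d17c",cv2.resize(d[0][60:160,160:280],None,fx=5,fy=5,interpolation=cv2.INTER_CUBIC))
plan((.5416,.3354,.047,-.2))
E
```

```text
t 31.1 p [0.5435 0.3327 0.1087] th -0.2002 z [ 9.e-04  1.e-03 -1.e+00] F [ 0.7  0.2 -0.6] w 28.7
[2.2, -2.5, 61.7] [0.001, -0.001, -0.0]
```

View pics/s17c.png

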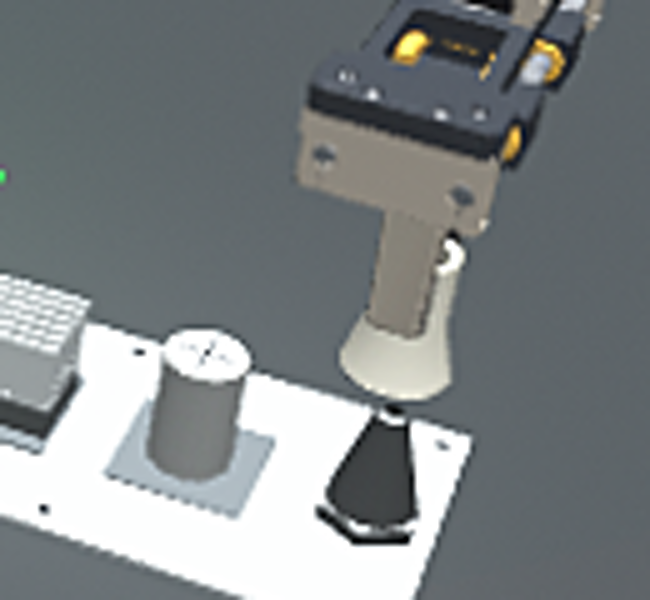

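View pics/d17c.png

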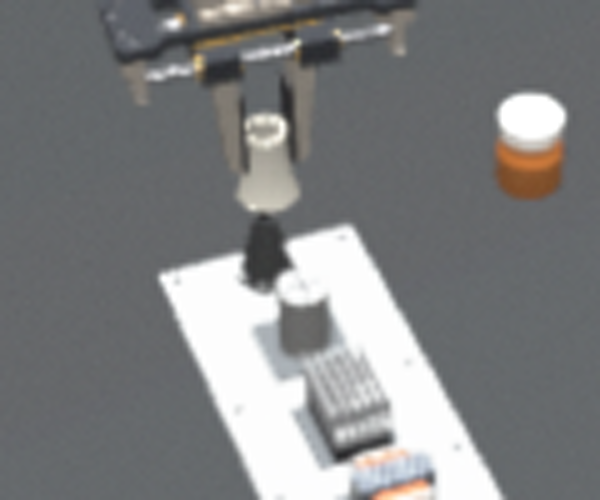

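View pics/w17.png

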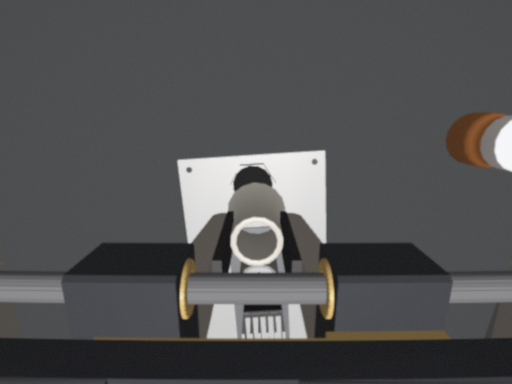

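The boot is held just above the gland, foot at scene crop (395,385) and gland top at (393,408). Now I'll compute the offset.

```bash
python3 - <<'E'
from h import *
W=load("w17"); s=state(); T=R.from_rotvec(s["tool_rot"]); p=np.array(s["tool_pos"])
print("boot",onz(W,[[257,241]],.1322), p)
S=load("s17");D=load("d17")
print("gland top S,D",onz(S,(np.array([[395,409]])+.5)/5-.5+[340,150],.056),onz(D,(np.array([[265,219]])+.5)/5-.5+[160,60],.056))
print("boot top D",onz(D,(np.array([[266,130]])+.5)/5-.5+[160,60],.1322))
print("w7 gland",onz(load("w7"),[[252,107]],.056))
E
```

```text
boot [[0.54561194 0.33161036 0.1322    ]] [0.54354387 0.33273831 0.1086565 ]
gland top S,D [[0.53949966 0.33578108 0.056     ]] [[0.54191553 0.33301925 0.056     ]]
boot top D [[0.54603743 0.33146564 0.1322    ]]
w7 gland [[0.5426484  0.33528895 0.056     ]]
```

Call:
play_rows --motion '[[[2.4,-3.3,0],[0,0,0],24],[[2.4,-3.3,12],[0,0,0],24],[[2.4,-3.3,25],[0,0,0],24],[[2.4,-3.3,35],[0,0,0],24],[[2.4,-3.3,35],[0,0,0],24]]'

```text
clock: 31.6
tool_pos: [0.5391, 0.3347, 0.0704]
tool_rot: [2.432, 1.988, -0.006]
contact_force: [-0.9, -0.1, 0.0]
grip_width: 0.31
```

Call:
play_rows --motion '[[[0,0,0],[0,0,0],24],[[0,0,0],[0,0,0],24]]'

```text
clock: 31.8
tool_pos: [0.5409, 0.3355, 0.0731]
tool_rot: [2.432, 1.988, 0.001]
contact_force: [0.0, -0.2, -0.8]
grip_width: 0.309
```

```bash
python3 - <<'E'
from h import *
W=shot("wrist","w18"); c=shot("scene","s18"); d=shot("side","d18")
A=cv2.resize(c[0][170:270,360:460],None,fx=4,fy=4,interpolation=cv2.INTER_CUBIC)
B=cv2.resize(d[0][60:160,160:260],None,fx=4,fy=4,interpolation=cv2.INTER_CUBIC)
save("sd18",np.hstack([A,B])); save("w18c",cv2.resize(W[0][130:280,160:350],None,fx=4,fy=4,interpolation=cv2.INTER_CUBIC))
plan((.5407,.3357,.047,-.2))
E
```

```text
t 31.95 p [0.5408 0.3357 0.0734] th -0.2001 z [ 7.e-04  6.e-04 -1.e+00] F [-0.1  0.1 -0.5] w 28.3
[-0.1, -0.1, 26.4] [0.001, -0.001, -0.0]
```

View pics/sd18.png

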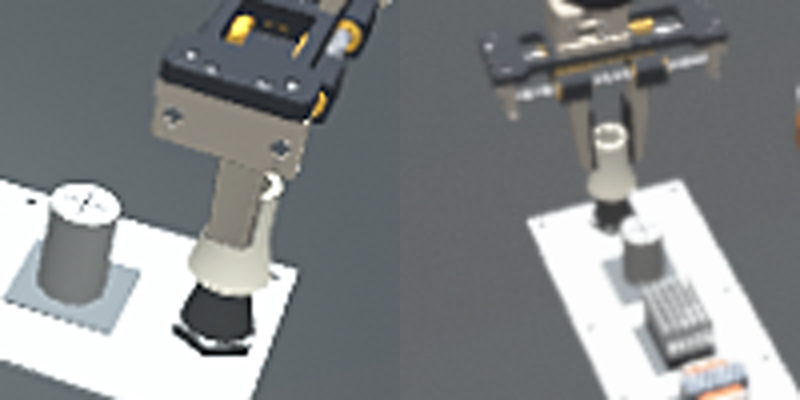

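View pics/w18c.png

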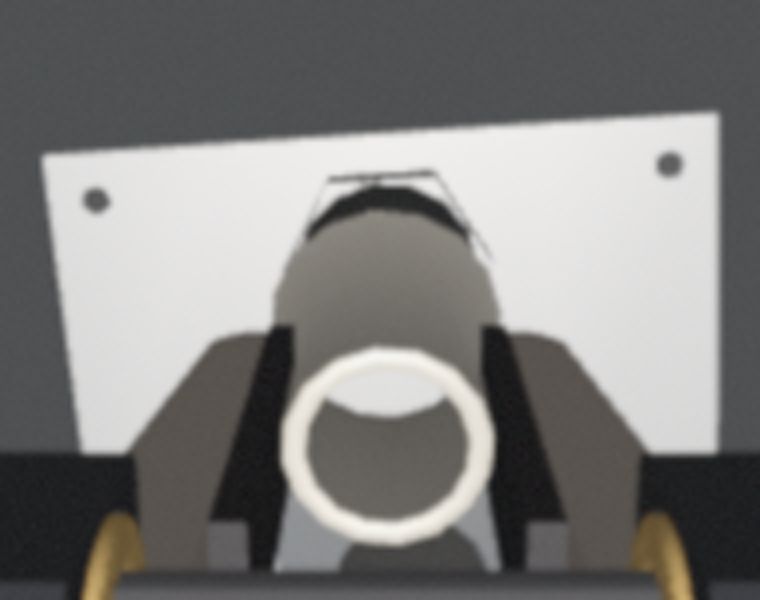

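The boot is over the cone and looks concentric in all views. I'll lower it slowly, watching the force.

Call:
play_rows --motion '[[[0,0,5],[0,0,0],24],[[0,0,10],[0,0,0],24],[[0,0,14],[0,0,0],24],[[0,0,17],[0,0,0],24],[[0,0,19],[0,0,0],24]]'

```text
clock: 32.45
tool_pos: [0.5403, 0.3354, 0.0534]
tool_rot: [2.432, 1.988, -0.001]
contact_force: [1.0, -0.3, -0.5]
grip_width: 0.307
```

Call:
play_rows --motion '[[[0,0,0.5],[0,0,0],24],[[0,0,1],[0,0,0],24],[[0,0,1],[0,0,0],24]]'

```text
clock: 32.75
tool_pos: [0.5406, 0.3356, 0.053]
tool_rot: [2.432, 1.988, 0.0]
contact_force: [-0.4, 0.4, -0.9]
grip_width: 0.308
```

```bash
python3 - <<'E'
from h import *
plan((.5407,.3357,.047,-.2))
E
```

```text
t 32.75 p [0.5406 0.3356 0.053 ] th -0.2001 z [ 2.e-04  1.e-04 -1.e+00] F [-0.4  0.4 -0.9] w 28.4
[0.1, 0.1, 6.0] [0.0, -0.0, -0.0]
```

Call:
play_rows --motion '[[[0,0,1],[0,0,0],24],[[0,0,2],[0,0,0],24],[[0,0,3],[0,0,0],24],[[0,0,3],[0,0,0],24]]'

```text
clock: 33.15
tool_pos: [0.5404, 0.3356, 0.0498]
tool_rot: [-2.432, -1.988, -0.0]
contact_force: [0.5, 0.2, -0.1]
grip_width: 0.308
```

Call:
play_rows --motion '[[[0,0,0.7],[0,0,0],24],[[0,0,1.3],[0,0,0],24],[[0,0,1.3],[0,0,0],24]]'

```text
clock: 33.45
tool_pos: [0.5407, 0.3357, 0.0486]
tool_rot: [2.432, 1.988, 0.001]
contact_force: [0.5, -0.2, -0.1]
grip_width: 0.308
```

Call:
play_rows --motion '[[[0,0,0.5],[0,0,0],24],[[0,0,0.8],[0,0,0],24],[[0,0,0.8],[0,0,0],24]]'

```text
clock: 33.75
tool_pos: [0.5408, 0.3357, 0.0479]
tool_rot: [2.432, 1.988, 0.001]
contact_force: [0.9, -0.1, 0.4]
grip_width: 0.311
```

```bash
python3 - <<'E'
from h import *
for i in range(4): print(np.round(state()["contact_force"],2), np.round(state()["torque"],3)); get_image("wrist")
plan((.5407,.3357,.047,-.2))
E
```

```text
[ 0.88 -0.06  0.41] [ 0.009 -0.154  0.004]
[ 1.43  0.85 -0.12] [-0.008 -0.247 -0.034]
[2.09 0.68 0.15] [ 0.137 -0.224 -0.04 ]
[ 0.61 -0.01 -0.2 ] [ 0.076 -0.172  0.003]
t 33.95 p [0.5408 0.3357 0.048 ] th -0.2001 z [ 7.e-04  3.e-04 -1.e+00] F [ 1.7  0.3 -0. ] w 27.9
[0.0, -0.1, 1.0] [0.001, -0.0, -0.0]
```

Call:
play_rows --motion '[[[0,0,0],[0,0,0],29],[[0,0,0],[0,0,0],31],[[0,0,0],[0,0,0],34],[[0,0,0],[0,0,0],40],[[0,0,0],[0,0,0],50]]'

```text
clock: 34.45
tool_pos: [0.5403, 0.3355, 0.0477]
tool_rot: [-2.432, -1.988, 0.0]
contact_force: [0.4, 0.3, -0.5]
grip_width: 0.501
```

Call:
play_rows --motion '[[[0,0,0],[0,0,0],60],[[0,0,-5],[0,0,0],60],[[0,0,-25],[0,0,0],60],[[0,0,-60],[0,0,0],60],[[0,0,-90],[0,0,0],60]]'

```text
clock: 34.95
tool_pos: [0.5406, 0.3354, 0.1393]
tool_rot: [2.432, 1.988, 0.0]
contact_force: [0.5, -0.0, -0.5]
grip_width: 0.653
```

Call:
play_rows --motion '[[[-30,0,-30],[0,0,0],60],[[-60,0,-40],[0,0,0],60],[[-70,0,-40],[0,0,0],60],[[-70,0,-40],[0,0,0],60]]'

```text
clock: 35.35
tool_pos: [0.5265, 0.2659, 0.1781]
tool_rot: [-2.434, -1.985, -0.001]
contact_force: [0.7, 0.1, -0.5]
grip_width: 0.651
```

```bash
python3 - <<'E'
from h import *
W=shot("wrist","w19"); c=shot("scene","s19"); d=shot("side","d19")
A=cv2.resize(c[0][170:270,240:440],None,fx=4,fy=4,interpolation=cv2.INTER_CUBIC)
save("s19c",A); save("d19c",cv2.resize(d[0][80:200,170:290],None,fx=5,fy=5,interpolation=cv2.INTER_CUBIC))
st()
E
```

```text
{'clock': 35.5, 'tool_pos': [0.5261, 0.2686, 0.1769], 'tool_rot': [-2.4299, -1.9906, 0.0014], 'contact_force': [-0.4991, -0.5821, -0.1518], 'grip_width': 0.6476, 'joint_pos': [-1.0682, 0.4757, 0.714, 1.8234, -0.3695, 0.9807, -0.3973]}
```

View pics/s19c.png

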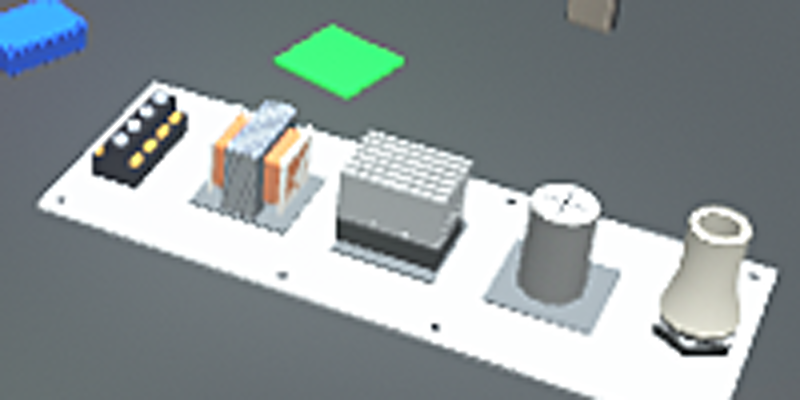

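View pics/d19c.png

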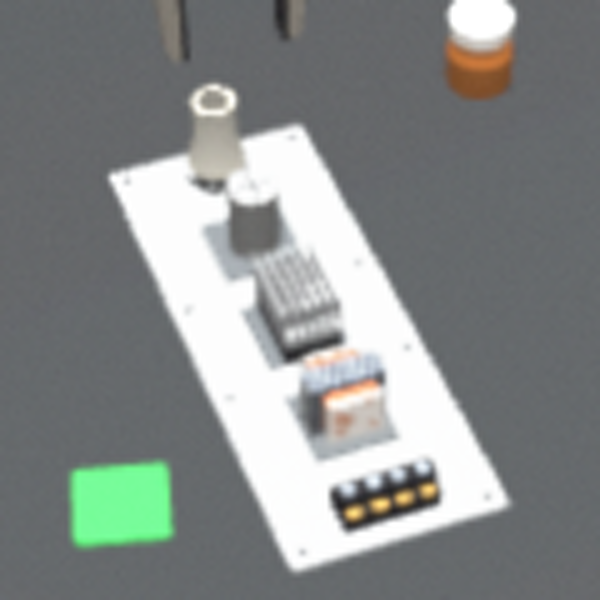

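View pics/w19.png

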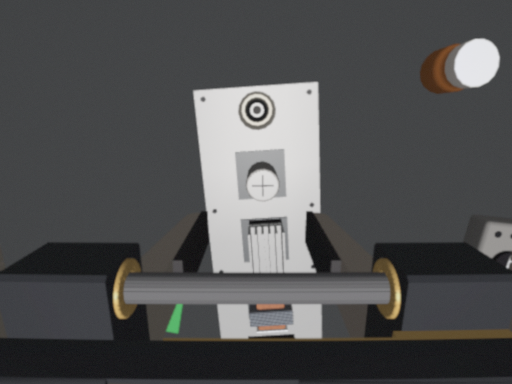

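Everything is in place: the boot stands over the gland (scene crop 720,226 for its top ring) with its foot just clear of the flange. I'll check boot height and tilt against the projected model.

```bash
python3 - <<'E'
from h import *
t=np.linspace(0,2*np.pi,60)
ims=[]
for n,(y0,x0) in (("s19",(205,390)),("d19",(85,190)),("w19",(75,220))):
    c=load(n); im=cv2.resize(c[0][y0:y0+70,x0:x0+50],None,fx=5,fy=5,interpolation=cv2.INTER_CUBIC).copy()
    for r,z,col in ((.021,.016,(255,0,0)),(.0145,.070,(0,255,0))):
        P=np.c_[.5418+r*np.cos(t),.3353+r*np.sin(t),0*t+z]
        q=((proj(c,P)-[x0,y0]+.5)*5-.5)
        cv2.polylines(im,[q.round().astype(np.int32)],True,col,1)
    ims.append(im)
save("boot",np.hstack(ims))
print(onz(load("w19"),[[257,110.5]],.070),onz(load("s19"),(np.array([[719,226]])+.5)/4-.5+[240,170],.07),onz(load("d19"),(np.array([[214,100]])+.5)/5-.5+[170,80],.07))
E
```

```text
[[0.54261337 0.334588   0.07      ]] [[0.54138418 0.3347641  0.07      ]] [[0.54340228 0.33594228 0.07      ]]
```

View pics/boot.png

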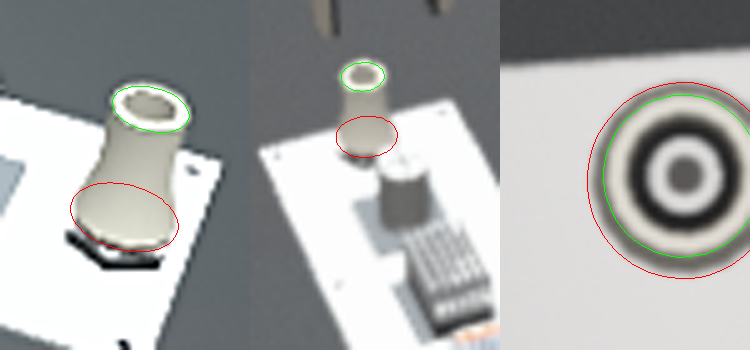

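The model circles match in all three views, so the boot is fully seated, straight and unpressed. The gripper is clear and at rest. Handing in.

```bash
python3 - <<'E'
from h import *
print(close_job())
E
```

```text
the job is handed in; nothing more can be done
None
```

The power supply is dry-fitted on the chassis plate in the order you asked, and I handed the job in at about 35.5 s of the 128 s allowed.

**Placement:** I compared each part with its target in the same wrist picture.

| Part | Target | Offset |
|---|---|---|
| Transformer | middle of the terminal-block pad | about 1.4 mm |
| Capacitor | middle of the gland pad | about 1.4 mm |
| Module, metal face up | middle of the centre pad | about 1.7 mm |
| Heat sink, fins up | centred on the module | about 0.5 mm |

The heat sink's long sides are in line with the module's to within about 0.002 rad.

**Boot:** I let go of it 1–2 mm above its seat without pressing. Outlines of a seated, upright boot, drawn on the last pictures from all three cameras, matched it. The wrist force was under about 2 N as it was let go.

**Disagreements:** The cameras differ by about 1–2 mm, which is their stated calibration accuracy, so the placement figures carry that uncertainty. I did not run a separate force check on the boot after letting go.

The gripper was open and well clear when I handed in. I did not touch the meter, screwdriver, jar or look-alikes.

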